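# Refit the circuit board under the chassis lip and spring catch

### The job

Fit the green board with the silver heat sink into the empty bay of the open chassis: tilt it, hook its gold-contact front edge under the folded lip, then lower and press the other edge down until it lies flat on its ledges and the spring catch has snapped home over it. Work gently, neither dropping nor forcing the board in the chassis, and leave everything else on the bench where it is.

Things in the scene. Friction and masses are not known exactly. Their poses are not given: they have to be found in the camera images.
- board: good circuit board: green, rigid, 150 mm (x) x 110 mm (y) x 4 mm thick, 0.2 to 0.34 kg, lying face up on a pink foam pad (170 x 130 x 12 mm). Origin: centre of its underside; +z out of the component face. Front edge x = -75 mm has a row of gold contacts, rear edge x = +75 mm none. Parts over 3 mm tall (bar the heat sink) lie only at |y| > 20, |x| < 55 mm, tops at most z = 16 mm
- board_front (a point): middle of the board's front edge (gold contacts), on the underside: (-75, 0, 0) mm in the board's frame
- board_rear (a point): middle of the board's rear edge, on the underside: (75, 0, 0) mm in the board's frame. The board's face beside it, near x = 60 mm, y = 0, is bare and may be pressed
- heat_sink (a point): centre of the top of the silver finned heat sink fixed in the middle of the board, at (0, 0, 34) mm in the board's frame: the grip. It is 40 mm along x, 50 mm along y, 30 mm tall above the board's face; its flat outer fins face -x and +x. The board's centre of mass lies within 3 mm of its axis
- chassis: open sheet-metal chassis, fixed to the bench. Origin: on the bench under the middle of its empty board bay; x runs from the lip (front, nearer the robot) to the spring catch (rear), y towards the fan, z up. Bay: 153 mm long between inner faces of front wall (x = -76.5) and rear wall (x = 76.5 mm, 34 mm high), 118 mm wide between side walls 3 mm thick, tops at z = 34 mm
- ledge_front (a point): middle of the top of the bay's front ledge, at (-63, 0, 20) mm in the chassis frame. The ledge runs from x = -76.5 to -50 mm over the bay's full width, top at z = 20 mm; the board's underside rests on it
- ledge_rear (a point): middle of the top of the bay's rear ledge, at (62, 0, 20) mm in the chassis frame. The ledge runs from x = 50 to 73.5 mm over the bay's full width, top at z = 20 mm
- lip (a point): middle of the lower free edge of the folded lip, at (-67.5, 0, 29) mm in the chassis frame. The lip, 2.5 mm thick, reaches 9 mm in from the front wall over the bay's full width; its underside is 9 mm above the front ledge, so the 4 mm board goes in tilted by at most 25 degrees; at 15 or more its rear edge clears the catch's tab
- fan (a point): top of the black 60 mm fan fixed in the chassis, at (45, 149, 121) mm in the chassis frame: the fan fills x = 15 to 75, y = 136 to 162 mm and stands on a metal strap at z = 61 mm across the chassis. Under it, y = 62 to 205 mm, is the fixed dark main board; at y = 205 to 208 mm the front plate, 115 mm high
- nose (a point): middle of the tip of the catch's nose, underside; at rest at (71, 0, 25.5) mm in the chassis frame; it moves with the catch. The nose, 36 mm wide, slopes from z = 44 mm (x = 77 mm) down and inwards to z = 28.5 mm (x = 71 mm). Above it a red thumb tab slants up and back to z = 57 mm
- catch (a joint): spring catch in a notch of the bay's rear wall: steel leaf hinged at its foot. Rad: 0 at rest, up to 0.5 as the nose is pushed back (+x). A board lowered on the nose's slope rests there, rear edge up; pressed down near that edge with some 3 to 10 N it pushes the nose back 2.5 to 5.5 mm (0.1 to 0.25 rad), and once its edge is below the nose the leaf springs back to 0 over it
- old_board: faulty blue circuit board without heat sink, 150 x 110 x 4 mm, lying on the other foam pad; leave it there. Origin: centre of its underside
- screwdriver: screwdriver, 190 mm long, lying on the bench on the robot's side; leave alone
- brush: small dust brush, 170 mm long, lying on the robot's side; leave alone
- screw_tray: grey tray of screws, 90 x 130 x 28 mm, on the robot's side; leave alone
- meter: dark grey multimeter, 150 x 76 x 32 mm, lying beyond the chassis; leave alone
- spool: metal spool standing on end, 60 mm across, 44 mm high; leave alone
- bottle: amber bottle, 62 mm across, 125 mm high; leave alone
- jar: white jar with blue lid, 56 mm across, 65 mm high; leave alone
Things that resemble listed ones, but are neither listed nor needed, are in the scene too. Of the things shaped like the board, the green one is meant.

How it is judged:
By the outcome, as a careful person would: the job done as asked, in the order asked, and still so for the second after the job is handed in, with the robot touching nothing.
It also fails if it takes over 61 s, if anything falls off the work surface, if the arm or the gripper's body presses on something with over 40 N, if the wrist force passes 120 N, or if a joint passes its speed limit or range.

### The arm

A 6-joint arm with a two-finger parallel gripper is mounted at the origin on the work surface. World frame = base frame: x ahead of the robot, y to its left, z up, the work surface at z = 0. Lengths are in m, angles in rad, forces in N, time in s.
With the tool pointing down it reaches from about 0.35 to 0.975 m from the base axis. Payload 4.9 kg.
Tool frame: the origin (TCP) lies at the very end of the fingers, on their centre line; the grasp point (between the pads) lies 19 mm behind it; z points along the fingers, x is the direction in which the jaws open and shut, and the axes are right-handed (so a half turn about z gives the same grasp; the last joint's range is limited). The gripper opens to 85 mm and grips with 20 to 120 N. Pads are 22 mm wide; open, the fingers measure 114 mm over their backs; the gripper's body (76 mm by 85 mm) begins 54 mm behind the grasp point. The pads swing forward as they close: fully open they stand 13 mm farther back than shut.
Start: joints at [-1.266, 0.053, 1.613, -0, 1.476, -0.119], TCP at [0.257, -0.57, 0.231] pointing down, gripper open.
Joint ranges: [-3.01, 3.01], [-1.01, 2.22], [0.06, 2.58], [-1.02, 4.17], [0.09, 2.62], [-3.14, 3.14]. Speed limits (rad/s): [2.57, 2.57, 3.14, 3.14, 3.14, 3.14].

### API

Orientations are given as a rotation vector (axis times angle).
In Python, from station import ctrl gives the robot as it stands.
- The arm moves only by the shell command python3 -m handwheel 'ROWS' [OPENING] [FORCE]. ROWS is a JSON object of lists of equal length, an entry for each row: "offset": the shift along the world's x, y, z in units of 40 mm (1.0 is 40 mm), a list of three; "roll": the turn about the world's z in units of 6 degrees (1.0 is 6 degrees). A call has exactly 10 rows; each row is the pose to reach, as a shift and turn from the pose commanded when the call began; what a row does not reach only later rows make up. A row lasts 1/10 s, in which the tool goes at most 50 mm and 8.59 degrees, less where a joint would pass 70% of its speed; a pose out of reach is approached as far as the arm can. A call with a gripper value outside its range is refused whole. OPENING is the finger opening in mm, from 0 to 85.4, set as the call begins (- or left out, the last holds). The fingers move at their own pace and stop on an object; FORCE is the grip in N (left out, the last holds). Time passes only in rows, so rows that repeat a pose let the fingers close, or fill a call up. It gives the time, the measured TCP pose, the force and the opening at its end, in the units of the state.
- ctrl.get_obs(): the state, without advancing time (a new reading comes with each control period).
- ctrl.get_image(name): name is "scene" or "side" or "wrist"; returns a dict with "img" (400x640x3 uint8, red, green, blue), "fx", "fy", "cx", "cy" (pixels), "T" (4x4, takes a point from camera to world coordinates). Camera axes: x right, y down, z forward; pixel columns grow to the right and rows downward; lengths in m; the calibration is good to about 2 mm. The wrist camera is an equidistant fisheye: a pixel r from the principal point sees the ray r / f radians off the axis. A picture is of the moment at which its call begins. There is no depth.
- ctrl.finish_job(): hands the job in, once; it reports no verdict.
The state is a dict: "t": time; "q": joint angles; "dq": joint speeds; "effort": joint torques, N m; "tool_pos": TCP position; "tool_rot": TCP orientation; "contact_force": force on the tool from outside, world axes, zero at the start; "wrist_torque": the same for the moment, N m; "opening": finger opening in m.
Only numpy, scipy, OpenCV 4.12 (cv2) and the standard library are available. Lean on these libraries where they do the work, as an engineer would, in place of code of your own. Each camera call takes 0.05 s, during which the arm holds its last target.

## Working session

There is one attempt and no reset: what is moved stays moved. The work goes in short steps, Python scripts to look and compute and a shell command to move; the robot and the scene stay as the last step left them, time stands still between calls to the robot, and variables do not carry over. Pictures are saved under pics/ and viewed, and the job is handed in when it is done.

```bash
ls; mkdir -p pics
cat > h.py <<'E'
import numpy as np, cv2
from station import ctrl
def snap(n,f):
    d=ctrl.get_image(n); cv2.imwrite('pics/'+f+'.png',d['img'][:,:,::-1]); np.savez('pics/'+f+'.npz',**{k:np.array(v) for k,v in d.items()}); return d
E
python3 - <<'E'
from h import *
for n in ['scene','side','wrist']:
    d=snap(n,n+'0'); print(n,d['fx'],d['fy'],d['cx'],d['cy']); print(np.round(d['T'],3).tolist())
o=ctrl.get_obs(); print(o)
E
```

```text
pics
scene 401.84370993664726 401.84370993664726 322.6394875212498 199.30959061531837
[[-0.888, 0.286, -0.361, 1.047], [0.46, 0.557, -0.692, 1.028], [0.003, -0.78, -0.626, 0.975], [0.0, 0.0, 0.0, 1.0]]
side 491.07886882837977 491.07886882837977 316.81348047886553 201.1879791656028
[[0.985, -0.089, 0.148, 0.303], [-0.173, -0.509, 0.844, -1.227], [-0.0, -0.856, -0.516, 0.908], [0.0, 0.0, 0.0, 1.0]]
wrist 309.70691628693146 309.70691628693146 318.7383118368674 202.55695102155335
[[0.412, -0.881, -0.235, 0.317], [-0.911, -0.398, -0.105, -0.543], [-0.001, 0.257, -0.966, 0.372], [0.0, 0.0, 0.0, 1.0]]
{'t': 0.15, 'q': array([-1.26601531e+00,  5.31985343e-02,  1.61396985e+00,  1.98457804e-05,
        1.47601291e+00, -1.19023745e-01]), 'dq': array([ 2.37388344e-03, -1.81943261e-03, -4.33278742e-03, -4.19106396e-04,
       -2.30247706e-04,  8.39349585e-05]), 'effort': array([ 4.89153026e-04, -3.94241846e+01, -3.70722091e+01, -1.24001936e-04,
        4.68092883e-03,  1.38988136e-05]), 'tool_pos': array([ 0.25686502, -0.56924433,  0.23035481]), 'tool_rot': array([-2.63810046e+00,  1.70398334e+00,  1.90013934e-03]), 'contact_force': array([-0.13503957,  0.08058868,  0.28318481]), 'wrist_torque': array([-0.02450089, -0.01673106, -0.02565737]), 'opening': 0.08513996032988919}
```

View pics/scene0.png

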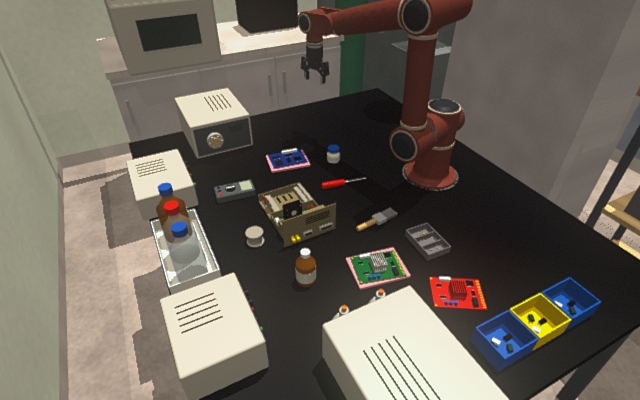

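View pics/side0.png

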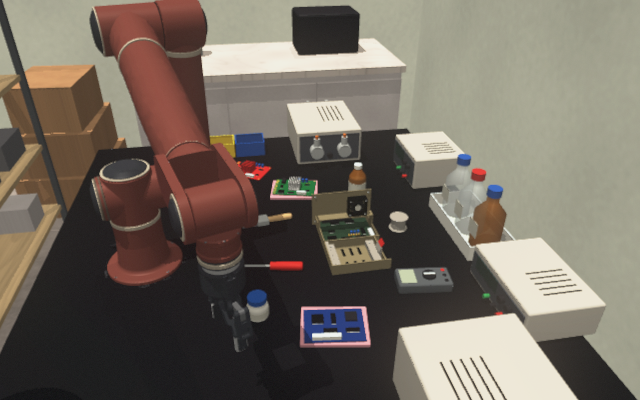

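View pics/wrist0.png

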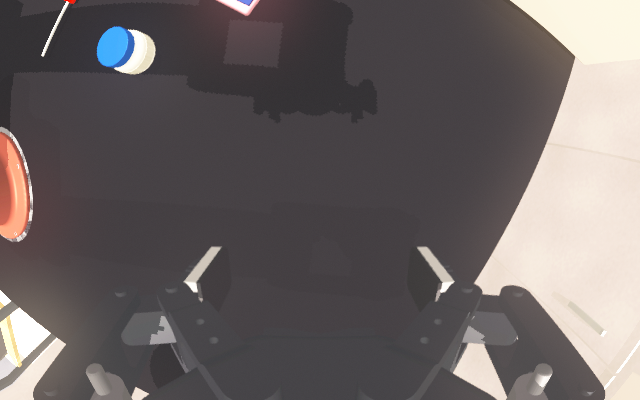

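Candidates for the board: the green board with a silver heat sink at scene (378,266), the red board with a red heat sink at (458,292), and the blue old board at (288,160). The dark fixed main board inside the chassis, near (285,205), also looks similar. The description fits the green one at (378,266), so I'll check it in a close crop.

Run:
```python
import cv2
s=cv2.imread('pics/scene0.png'); d=cv2.imread('pics/side0.png')
cv2.imwrite('pics/c1.png',cv2.resize(s[235:300,330:425],None,fx=8,fy=8,interpolation=cv2.INTER_CUBIC))
cv2.imwrite('pics/c2.png',cv2.resize(s[170:250,245:345],None,fx=7.5,fy=7.5,interpolation=cv2.INTER_CUBIC))
cv2.imwrite('pics/c3.png',cv2.resize(d[160:280,260:400],None,fx=5,fy=5,interpolation=cv2.INTER_CUBIC))
```

```text
(no output)
```

View pics/c1.png

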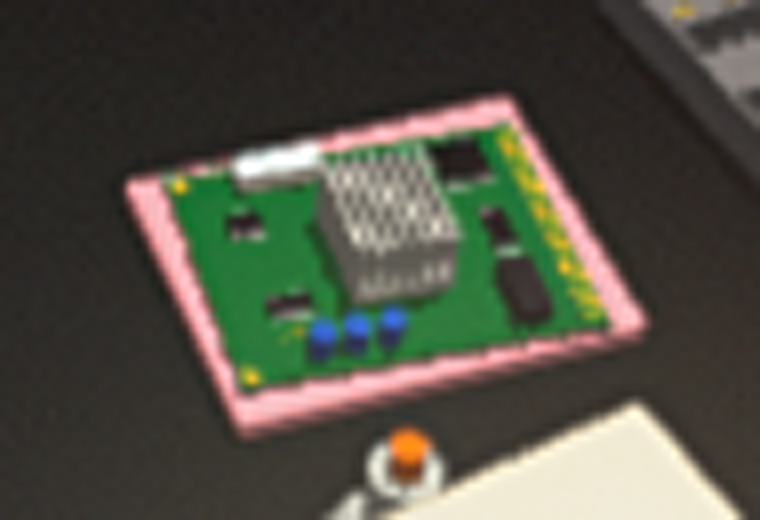

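View pics/c2.png

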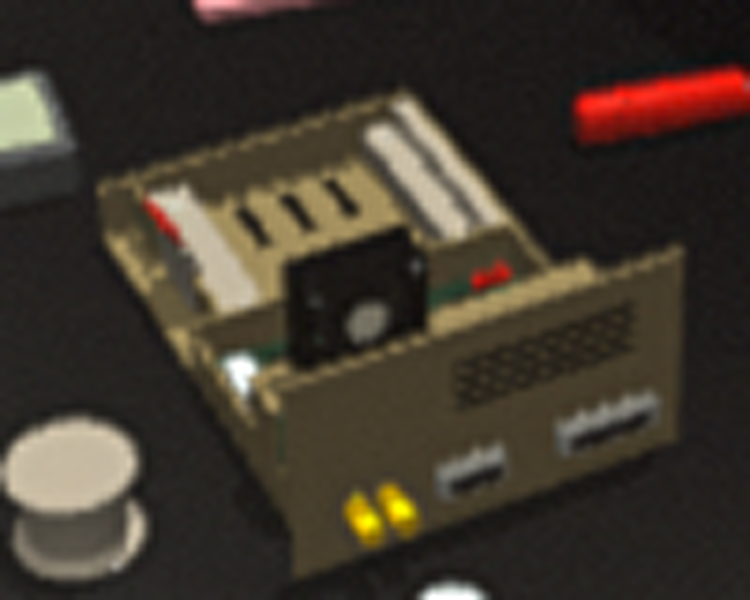

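View pics/c3.png

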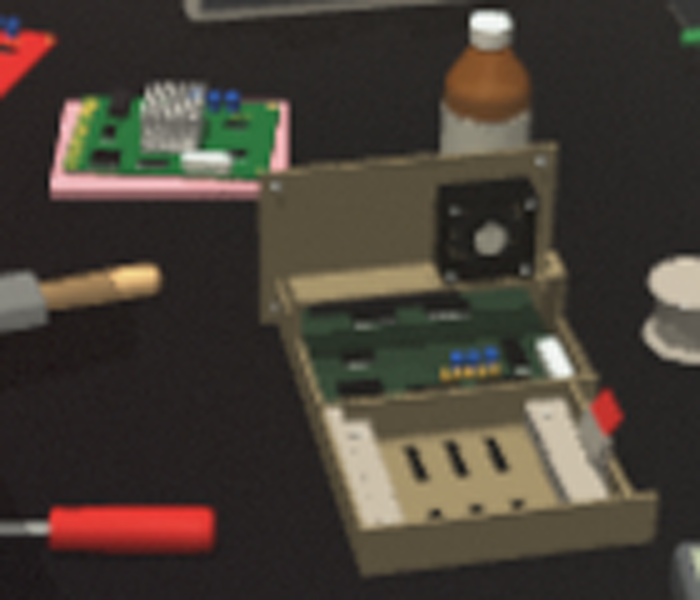

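The crop confirms it: a green board with a silver finned heat sink and gold contacts on the side toward the robot (crop x≈550), on pink foam. Chassis: white front and rear ledges, red catch tab on the far (+x) side, tall front plate on the +y side. Next come coarse positions.

```bash
cat >> h.py <<'E'
def ld(f): 
    z=np.load('pics/'+f+'.npz'); return {k:z[k] for k in z.files}
def ray(d,u,v,wrist=False):
    x=(u-d['cx'])/d['fx']; y=(v-d['cy'])/d['fy']
    if wrist:
        r=np.hypot(x,y); k=np.tan(r)/r if r>1e-9 else 1
        dr=np.array([x/r*np.sin(r),y/r*np.sin(r),np.cos(r)]) if r>1e-9 else np.array([0,0,1.])
    else: dr=np.array([x,y,1.])
    return d['T'][:3,3],d['T'][:3,:3]@dr
def onz(d,u,v,z,wrist=False):
    o,r=ray(d,u,v,wrist); return o+r*(z-o[2])/r[2]
def tri(*os):
    A=np.zeros((3,3));b=np.zeros(3)
    for o,r in os:
        r=r/np.linalg.norm(r);P=np.eye(3)-np.outer(r,r);A+=P;b+=P@o
    return np.linalg.solve(A,b)
def proj(d,p,wrist=False):
    q=np.linalg.inv(d['T'])@np.append(p,1)
    if wrist:
        h=np.hypot(q[0],q[1]); th=np.arctan2(h,q[2]); s=th/h
        return np.array([d['cx']+d['fx']*q[0]*s,d['cy']+d['fy']*q[1]*s])
    return np.array([d['cx']+d['fx']*q[0]/q[2],d['cy']+d['fy']*q[1]/q[2]])
E
python3 - <<'E'
from h import *
s=ld('scene0'); w=ld('side0')
S=lambda x,y,z:np.round(onz(s,330+x/8,235+y/8,z),3)
# board: pink corners z=12mm
for p in [(127,180),(512,95),(648,325),(243,415)]: print('pad',S(*p,.012))
for p in [(165,180),(508,128),(608,328),(240,390)]: print('green',S(*p,.016))
C=lambda x,y,z:np.round(onz(s,245+x/7.5,170+y/7.5,z),3)
# front plate base and top corners
print('plate', C(292,400,.115),C(683,250,.115),C(295,575,0),C(678,437,0))
print('rear/-y corner',C(100,190,.034),'front/-y',C(402,92,.034))
D=lambda x,y,z:np.round(onz(w,260+x/5,160+y/5,z),3)
print('side plate top',D(262,178,.115),D(555,148,.115),'corners34',D(360,530,.034),D(655,490,.034))
print('bottle base?',S(0,0,0), np.round(onz(s,305,285,0),3), np.round(tri(ray(s,305.5,251),ray(w,358,165)),3))
for n,p,d in [('hsink',(0,0),0)]: pass
E
```

```text
pad [0.564 0.265 0.012]
pad [0.397 0.297 0.012]
pad [0.423 0.424 0.012]
pad [0.585 0.389 0.012]
green [0.553 0.276 0.016]
green [0.412 0.315 0.016]
green [0.44  0.42  0.016]
green [0.582 0.381 0.016]
plate [0.718 0.129 0.115] [0.522 0.117 0.115] [0.718 0.118 0.   ] [0.521 0.117 0.   ]
rear/-y corner [ 0.711 -0.145  0.034] front/-y [ 0.54  -0.151  0.034]
side plate top [0.522 0.105 0.115] [0.717 0.11  0.115] corners34 [ 0.535 -0.156  0.034] [ 0.71  -0.149  0.034]
bottle base? [0.554 0.138 0.   ] [0.727 0.298 0.   ] [0.713 0.276 0.122]
```

```bash
python3 -m handwheel '{"offset":[[1,1.2,1],[2,2.4,1],[3,3.6,1],[4,4.8,1],[5,6,1],[5.7,7.2,1],[6.2,8.4,1],[6.7,9.6,1],[7,10.8,1],[7.3,11.7,1]],"roll":[1,2,3,4,5,6,7,8,9,10]}' 85
```

```text
t: 1.15
tool_pos: [0.526, -0.1609, 0.2709]
tool_rot: [-3.138, 0.15, 0.0]
contact_force: [0.7, 0.8, 0.2]
opening: 0.0848
```

```bash
python3 -m handwheel '{"offset":[[0.4,1,0],[0.4,1,0],[0.4,1,0],[0.4,1,0],[0.4,1,0],[0.4,1,0],[0.4,1,0],[0.4,1,0],[0.4,1,0],[0.4,1,0]],"roll":[0,0,0,0,0,0,0,0,0,0]}'
python3 - <<'E'
from h import *
d=snap('wrist','wr1'); cv2.imwrite('pics/wr1b.png',cv2.resize(d['img'][:,:,::-1],None,fx=1.25,fy=1.25))
print(np.round(d['T'],3).tolist())
E
```

```text
t: 2.15
tool_pos: [0.5415, -0.1231, 0.2713]
tool_rot: [3.138, -0.157, 0.0]
contact_force: [0.7, 0.5, 0.8]
opening: 0.0852
[[0.995, -0.096, -0.025, 0.549], [-0.099, -0.961, -0.257, -0.058], [0.001, 0.258, -0.966, 0.413], [0.0, 0.0, 0.0, 1.0]]
```

View pics/wr1b.png

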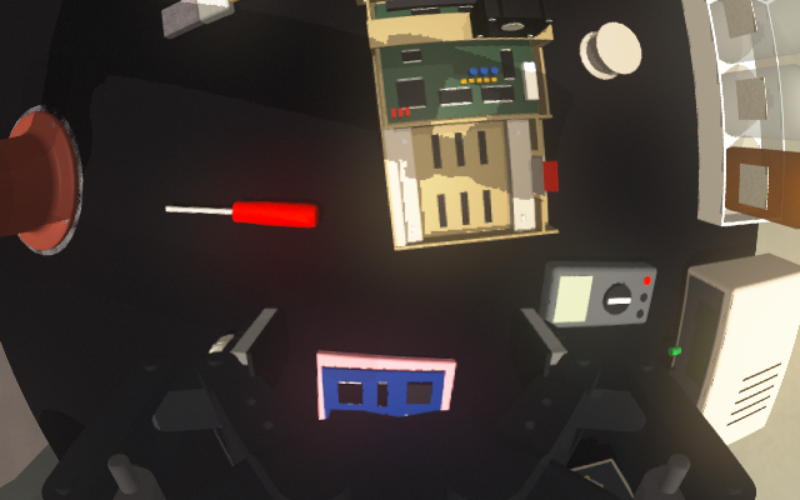

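Run:
```python
import cv2
s=cv2.imread('pics/wr1.png')
cv2.imwrite('pics/c4.png',cv2.resize(s[85:205,300:455],None,fx=5,fy=5,interpolation=cv2.INTER_CUBIC))
```

```text
(no output)
```

View pics/c4.png

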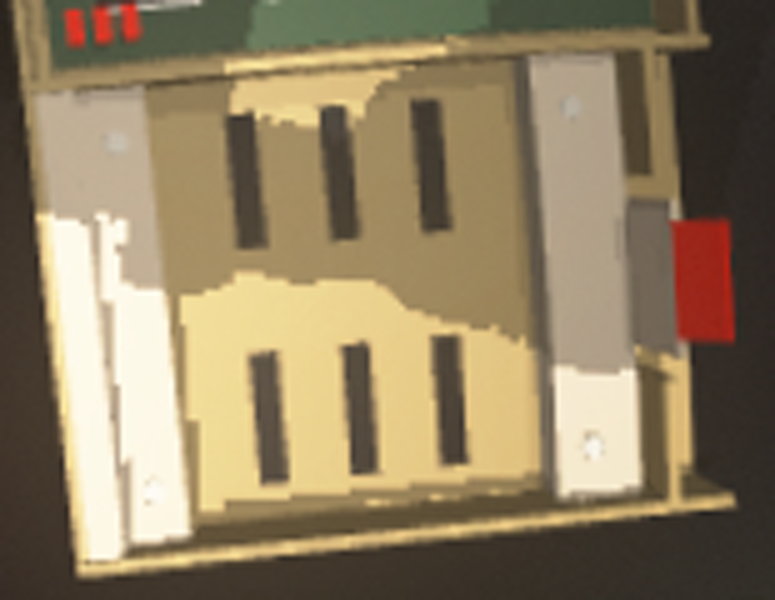

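Run:
```python
from h import *
d=ld('wr1')
P=lambda x,y,z:onz(d,300+(x+.0)/5-.4,85+y/5-.4,z,True)
L={'fl-50':[(147,88),(188,540)],'rl50':[(528,55),(557,492)],'rl73.5':[(613,55),(640,490)]}
for k,(a,b) in L.items():
    a=P(*a,.02);b=P(*b,.02); v=a-b; print(k,np.round(a,4),np.round(b,4),'len',np.linalg.norm(v),'yaw',np.degrees(np.arctan2(v[1],v[0]))-90)
a=P(35,95,.0315)
for p in [(35,95),(80,577),(100,215),(125,560)]: print('lip',np.round(P(*p,.0315),4))
for p in [(80,577),(735,505),(690,40),(690,487)]: print('wall',np.round(P(*p,.034),4))
for p in [(30,85),(525,48)]: print('+y wall',np.round(P(*p,.034),4))
for p in [(728,220),(735,342)]: print('tab',np.round(P(*p,.057),4))
```

```text
fl-50 [ 0.5642 -0.035   0.02  ] [ 0.5638 -0.152   0.02  ] len 0.1170700987285099 yaw -0.18152950905212606
rl50 [ 0.663  -0.0328  0.02  ] [ 0.6637 -0.1484  0.02  ] len 0.11562582322087447 yaw 0.36621969353015515
rl73.5 [ 0.6863 -0.0335  0.02  ] [ 0.6875 -0.1499  0.02  ] len 0.11642832902721532 yaw 0.5970439896831721
lip [ 0.5365 -0.0347  0.0315]
lip [ 0.5352 -0.1562  0.0315]
lip [ 0.5493 -0.0658  0.0315]
lip [ 0.547  -0.1529  0.0315]
wall [ 0.5352 -0.1556  0.034 ]
wall [ 0.71  -0.153  0.034]
wall [ 0.7029 -0.0309  0.034 ]
wall [ 0.6969 -0.1471  0.034 ]
+y wall [ 0.5356 -0.0322  0.034 ]
+y wall [ 0.6583 -0.0319  0.034 ]
tab [ 0.7004 -0.0765  0.057 ]
tab [ 0.701  -0.1065  0.057 ]
```

```bash
python3 -m handwheel '{"offset":[[0,1.2,0],[0,2.4,0],[-0.2,3.6,0],[-0.3,4.8,0],[-0.5,6,0],[-0.6,7.2,0],[-0.8,8.4,0],[-0.9,9.6,0],[-1,10.8,0],[-1.1,11.6,0]],"roll":[1.35,2.7,4.05,5.4,6.75,8.1,9.45,10.8,12.1,13.4]}'
python3 -m handwheel '{"offset":[[0,0,0],[0,0,0],[0,0,0],[0,0,0],[0,0,0],[0,0,0],[0,0,0],[0,0,0],[0,0,0],[0,0,0]],"roll":[0,0,0,0,0,0,0,0,0,0]}'
python3 - <<'E'
from h import *
d=snap('wrist','wr2'); cv2.imwrite('pics/wr2b.png',cv2.resize(d['img'][:,:,::-1],None,fx=1.25,fy=1.25))
E
```

```text
t: 3.2
tool_pos: [0.4967, 0.344, 0.2712]
tool_rot: [-2.49, -1.915, -0.001]
contact_force: [0.9, -0.5, 0.7]
opening: 0.0851
t: 4.2
tool_pos: [0.4975, 0.341, 0.2712]
tool_rot: [2.498, 1.906, -0.0]
contact_force: [-0.8, -0.1, 0.5]
opening: 0.0851
```

View pics/wr2b.png

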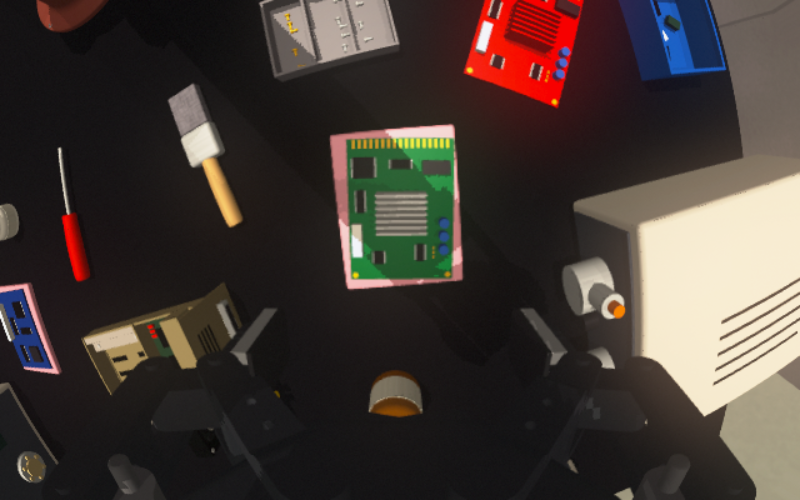

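Run:
```python
from h import *
d=ld('wr2'); im=d['img']
cv2.imwrite('pics/c5.png',cv2.resize(im[95:235,255:380,::-1],None,fx=4.2,fy=4.2,interpolation=cv2.INTER_CUBIC))
hsv=cv2.cvtColor(im,cv2.COLOR_RGB2HSV)
m=cv2.inRange(hsv,(45,80,30),(85,255,255)); m[:95]=0;m[235:]=0;m[:,:255]=0;m[:,380:]=0
ys,xs=np.nonzero(m)
pts=np.array([onz(d,x,y,.016,True)[:2] for x,y in zip(xs,ys)],np.float32)
r=cv2.minAreaRect(pts); print(r)
# heat sink gray
m=((hsv[:,:,1]<50)&(hsv[:,:,2]>90)).astype(np.uint8); m[:150]=0;m[195:]=0;m[:,:297]=0;m[:,348:]=0
ys,xs=np.nonzero(m); pts=np.array([onz(d,x,y,.046,True)[:2] for x,y in zip(xs,ys)],np.float32)
print(len(xs),cv2.minAreaRect(pts),pts.mean(0))
o=ctrl.get_obs();print(o['q'],o['tool_pos'],o['tool_rot'])
```

```text
((0.49343276023864746, 0.34435513615608215), (0.1085849478840828, 0.14854690432548523), 75.46299743652344)
1383 ((0.4931836724281311, 0.34442034363746643), (0.049128301441669464, 0.041514720767736435), 74.74638366699219) [0.49278694 0.3442905 ]
[ 4.77600213e-01 -1.91914762e-02  1.61942537e+00 -3.19012484e-08
  1.54143114e+00 -8.25910904e-01] [0.49752523 0.34105045 0.27121156] [-2.49761946e+00 -1.90562925e+00  1.11994789e-04]
```

View pics/c5.png

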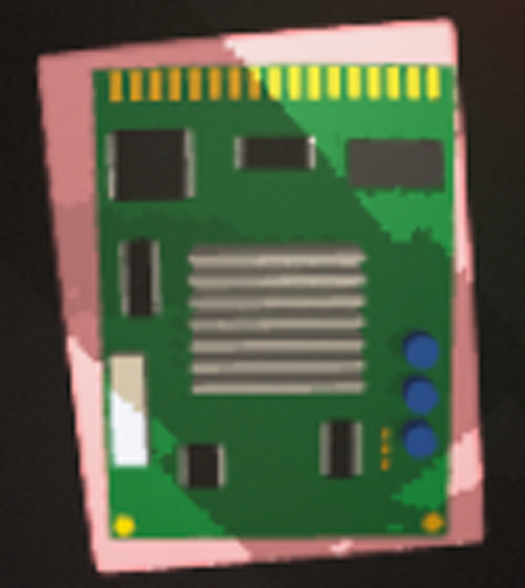

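```bash
python3 -m handwheel '{"offset":[[0,0.05,-0.9],[0,0.05,-1.8],[0,0.05,-2.7],[0,0.05,-3.6],[0,0.05,-4.4],[0,0.05,-5.0],[0,0.05,-5.5],[0,0.05,-5.8],[0,0.05,-6],[0,0.05,-6.08]],"roll":[0.05,0.1,0.1,0.1,0.1,0.1,0.1,0.1,0.1,0.1]}' 85 30
python3 -m handwheel '{"offset":[[0,0,0],[0,0,0],[0,0,0],[0,0,0],[0,0,0],[0,0,0],[0,0,0],[0,0,0],[0,0,0],[0,0,0]],"roll":[0,0,0,0,0,0,0,0,0,0]}' 45 30
python3 - <<'E'
from h import *
d=snap('side','si3');d=snap('wrist','wr3'); cv2.imwrite('pics/wr3b.png',cv2.resize(d['img'][:,:,::-1],None,fx=1.25,fy=1.25))
print(ctrl.get_obs())
E
```

```text
t: 5.25
tool_pos: [0.4975, 0.3431, 0.0277]
tool_rot: [-2.488, -1.919, 0.0]
contact_force: [-0.1, -0.1, -0.3]
opening: 0.0851
t: 6.25
tool_pos: [0.4984, 0.3434, 0.0295]
tool_rot: [2.487, 1.918, 0.003]
contact_force: [-0.9, -0.5, 5.7]
opening: 0.0491
{'t': 6.35, 'q': array([ 4.80446587e-01,  2.10044175e-01,  1.80019055e+00, -1.77002142e-04,
        1.12939233e+00, -8.33458264e-01]), 'dq': array([-0.00155741, -0.00092928, -0.00089959, -0.00043881, -0.00010935,
       -0.00156873]), 'effort': array([ 2.32863855e-01, -3.75828767e+01, -2.94851983e+01,  1.26830125e-01,
       -3.47616719e-01,  1.32239601e-02]), 'tool_pos': array([0.49841691, 0.34338649, 0.02945084]), 'tool_rot': array([2.48722076, 1.91837682, 0.00299494]), 'contact_force': array([-0.98667031, -1.55239171,  5.26333829]), 'wrist_torque': array([-0.16991486,  0.17526962, -0.00214305]), 'opening': 0.049004631284448624}
```

View pics/wr3b.png

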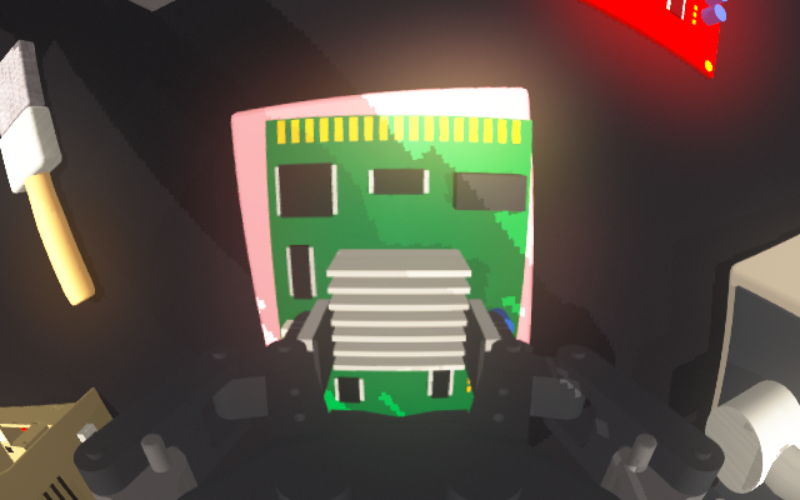

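```bash
python3 -m handwheel '{"offset":[[0,0,0.1],[0,0,0.3],[0,0,0.6],[0,0,1],[0,0,1.6],[0,0,2.3],[0,0,3],[0,0,3.6],[0,0,4],[0,0,4.3]],"roll":[0,0,0,0,0,0,0,0,0,0]}'
python3 - <<'E'
from h import *
d=snap('side','si4');cv2.imwrite('pics/si4c.png',cv2.resize(d['img'][80:260,200:420,::-1],None,fx=3.5,fy=3.5))
print(ctrl.get_obs())
E
```

```text
t: 7.35
tool_pos: [0.498, 0.3433, 0.2024]
tool_rot: [2.487, 1.918, 0.004]
contact_force: [-0.0, 0.2, -1.8]
opening: 0.0495
{'t': 7.4, 'q': array([ 4.80561657e-01,  2.20697437e-02,  1.69030564e+00, -2.36723569e-05,
        1.42456822e+00, -8.33418119e-01]), 'dq': array([ 0.0009605 ,  0.01819082,  0.01068636,  0.00040681, -0.05220889,
       -0.00018353]), 'effort': array([-9.19869659e-02, -3.39631605e+01, -3.29878378e+01,  1.07984648e-03,
        1.63146649e-01, -4.10086550e-04]), 'tool_pos': array([0.49863259, 0.34361995, 0.20399583]), 'tool_rot': array([2.48694637, 1.91817086, 0.00718097]), 'contact_force': array([ 1.13800304,  0.92613689, -1.17280842]), 'wrist_torque': array([ 0.07281485, -0.07067072,  0.03729235]), 'opening': 0.049313047555606816}
```

View pics/si4c.png

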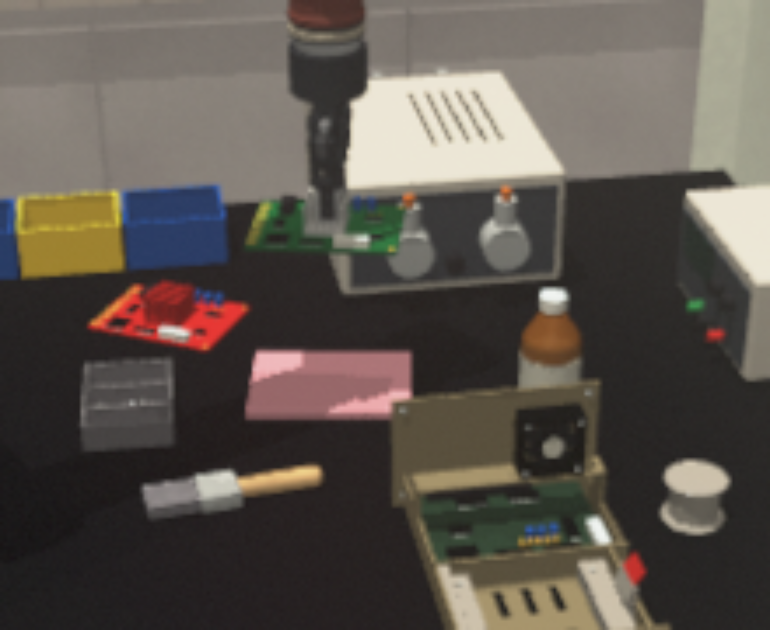

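```bash
python3 -m handwheel '{"offset":[[0.1,-0.2,0],[0.3,-0.6,0],[0.5,-1.1,0],[0.8,-1.6,0],[1,-2.1,0],[1.2,-2.6,0],[1.4,-3.1,0],[1.6,-3.5,0],[1.9,-3.9,0],[2.05,-4.26,0]],"roll":[-1,-2.3,-3.6,-4.9,-6.2,-7.5,-8.8,-10.1,-11.4,-12.5]}'
python3 -m handwheel '{"offset":[[0,0,-0.1],[0,0,-0.3],[0,0,-0.5],[0,0,-0.7],[0,0,-0.8],[0,0,-0.9],[0,0,-1],[0,0,-1.1],[0,0,-1.15],[0,0,-1.2]],"roll":[0,0,0,0,0,0,0,0,0,0]}'
python3 - <<'E'
from h import *
d=snap('side','si5');cv2.imwrite('pics/si5c.png',cv2.resize(d['img'][100:260,250:420,::-1],None,fx=4.5,fy=3.5))
d=snap('wrist','wr5'); cv2.imwrite('pics/wr5b.png',cv2.resize(d['img'][:,:,::-1],None,fx=1.25,fy=1.25))
print(ctrl.get_obs()['contact_force'])
E
```

```text
t: 8.4
tool_pos: [0.5795, 0.1716, 0.1986]
tool_rot: [3.141, -0.001, -0.003]
contact_force: [-0.4, -0.4, -3.1]
opening: 0.0495
t: 9.4
tool_pos: [0.5796, 0.1726, 0.152]
tool_rot: [-3.142, -0.008, -0.0]
contact_force: [1.1, 0.9, -2.7]
opening: 0.0491
[ 0.40843767 -0.66249511 -2.96358984]
```

View pics/si5c.png

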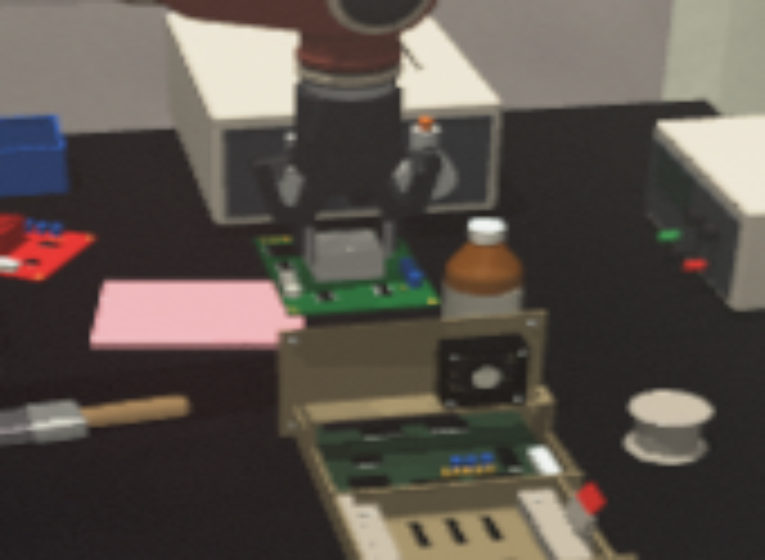

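View pics/wr5b.png

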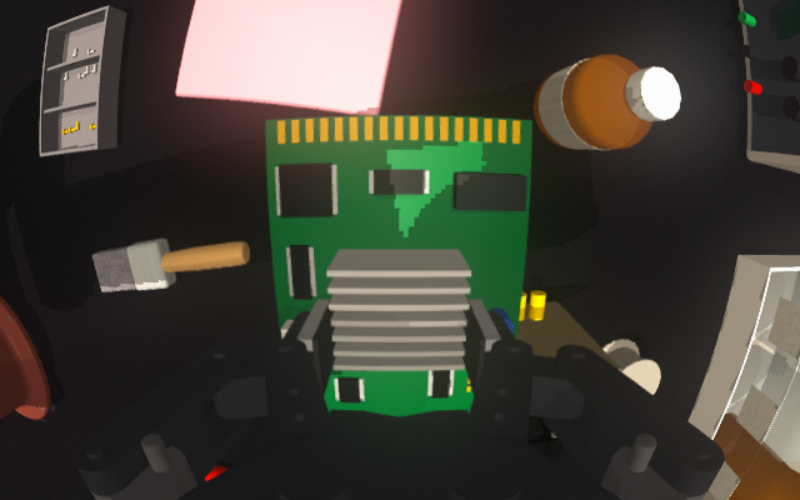

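```bash
python3 -m handwheel '{"offset":[[0,0,-0.1],[0,0,-0.2],[0,0,-0.3],[0,0,-0.4],[0,0,-0.47],[0,0,-0.53],[0,0,-0.6],[0,0,-0.65],[0,0,-0.7],[0,0,-0.7]],"roll":[0,0,0,0,0,0,0,0,0,0]}' 45 20
python3 - <<'E'
from h import *
d=snap('wrist','wr6'); cv2.imwrite('pics/wr6b.png',cv2.resize(d['img'][:,:,::-1],None,fx=1.25,fy=1.25))
o=ctrl.get_obs();print(o['contact_force'],o['wrist_torque'],o['tool_pos'])
E
```

```text
t: 10.5
tool_pos: [0.5807, 0.1738, 0.1255]
tool_rot: [-3.139, -0.008, -0.005]
contact_force: [-0.8, 4.1, 3.9]
opening: 0.0494
[-0.74831519  4.44224194  4.81796749] [ 0.59598114  0.1551723  -0.03336511] [0.58066627 0.17379497 0.12548151]
```

View pics/wr6b.png

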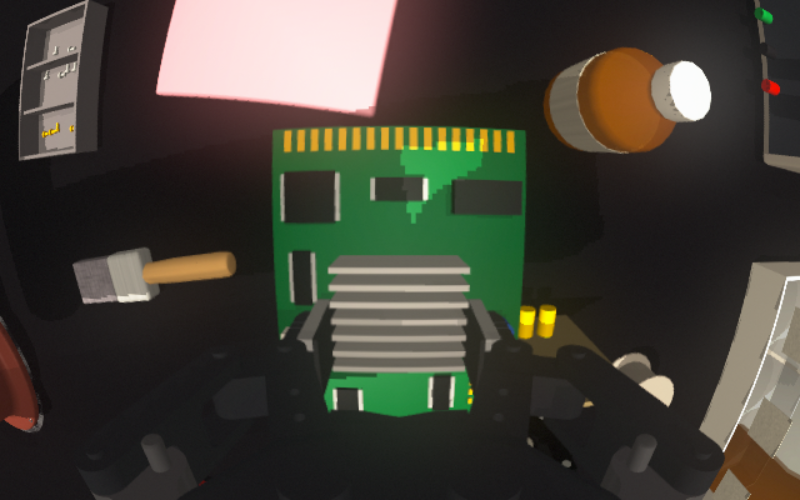

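```bash
python3 -m handwheel '{"offset":[[0,0,-0.05],[0,0,-0.1],[0,0,-0.15],[0,0,-0.2],[0,0,-0.24],[0,0,-0.28],[0,0,-0.32],[0,0,-0.35],[0,0,-0.35],[0,0,-0.35]],"roll":[0,0,0,0,0,0,0,0,0,0]}' 45 20
python3 - <<'E'
from h import *
d=snap('wrist','wr7'); cv2.imwrite('pics/wr7b.png',cv2.resize(d['img'][:,:,::-1],None,fx=1.25,fy=1.25))
d=snap('scene','sc7'); cv2.imwrite('pics/sc7c.png',cv2.resize(d['img'][130:280,240:400,::-1],None,fx=4.5,fy=3.7))
o=ctrl.get_obs();print(o['contact_force'],o['wrist_torque'],o['tool_pos'])
E
```

```text
t: 11.55
tool_pos: [0.581, 0.1748, 0.1119]
tool_rot: [-3.137, -0.009, -0.007]
contact_force: [-0.3, 8.9, 4.7]
opening: 0.0495
[0.33278282 8.18682701 4.74898155] [ 0.99564979  0.04626499 -0.00987276] [0.5810245  0.17482663 0.11190658]
```

View pics/wr7b.png

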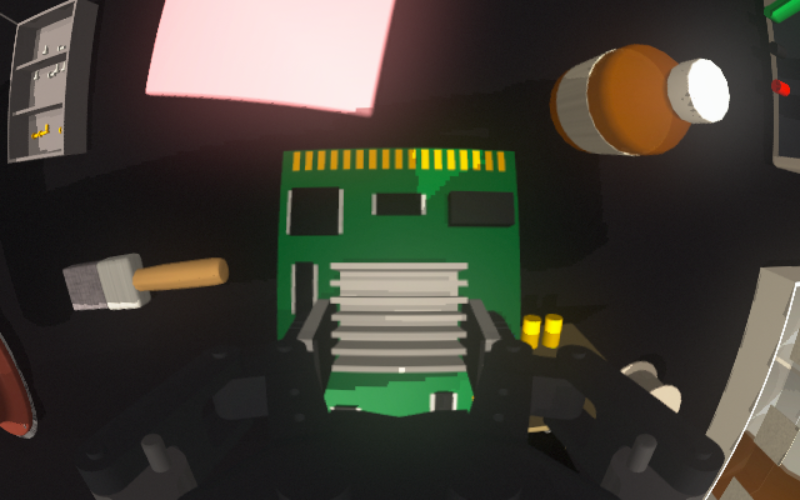

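View pics/sc7c.png

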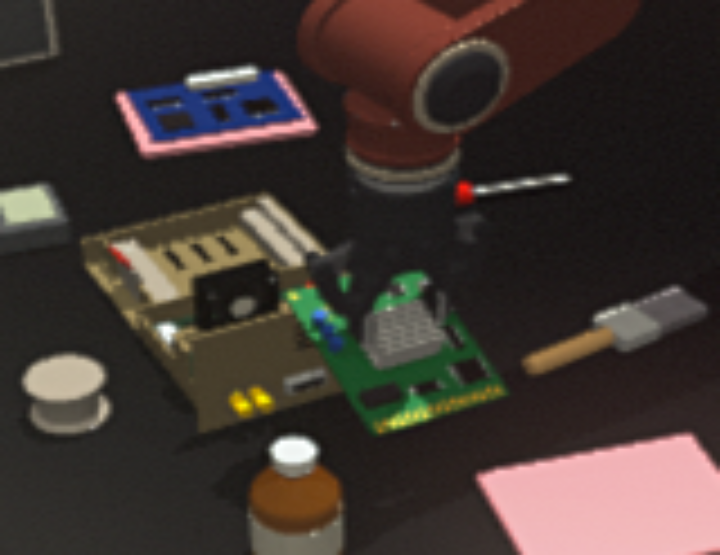

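```bash
cat >> h.py <<'E'
def edge(d,a,b,L=0.110):
    # points on rays a,b (1.25x px) with equal depth along ray bisect; separation L and horizontal
    o,r1=ray(d,a[0]/1.25-.1,a[1]/1.25-.1,True); o,r2=ray(d,b[0]/1.25-.1,b[1]/1.25-.1,True)
    r1=r1/np.linalg.norm(r1); r2=r2/np.linalg.norm(r2)
    k=r1[2]/r2[2]; s=L/np.linalg.norm(r1-k*r2)
    return o+s*r1,o+s*k*r2
E
python3 - <<'E'
from h import *
for f,a,b,t in [('wr5',(266,119),(532,118),(.5796,.1726,.152)),('wr6',(272.5,129),(525.5,129),(.5807,.1738,.1255)),('wr7',(282.5,151),(515,150),(.5810,.1748,.1119))]:
    p,q=edge(ld(f),a,b); print(f,np.round(((p+q)/2-t)*1000,1))
E
```

```text
wr5 [  0.3  80.8 -14.7]
wr6 [  0.6  76.9 -22.7]
wr7 [  0.7  67.4 -37.4]
```

Pivoting the board in the grip against the plate top works: tilt ≈18.4° with small forces. I'll tighten the grip, lift clear and recheck the tilt.

```bash
python3 -m handwheel '{"offset":[[0,0,0],[0,0,0],[0,0,0.1],[0,0,0.3],[0,0,0.6],[0,0,1],[0,0,1.4],[0,0,1.8],[0,0,2.1],[0,0,2.2]],"roll":[0,0,0,0,0,0,0,0,0,0]}' 45 40
python3 - <<'E'
from h import *
d=snap('wrist','wr8'); cv2.imwrite('pics/wr8b.png',cv2.resize(d['img'][:,:,::-1],None,fx=1.25,fy=1.25))
o=ctrl.get_obs();print(o['contact_force'],o['wrist_torque'],o['tool_pos'],o['q'])
E
```

```text
t: 12.65
tool_pos: [0.5807, 0.1728, 0.2009]
tool_rot: [-3.141, -0.008, -0.006]
contact_force: [-0.9, 0.4, -1.8]
opening: 0.0494
[ 0.60535035  0.19068285 -2.00953345] [ 0.06679645 -0.02321671  0.03554583] [0.58048048 0.17276903 0.20048072] [ 1.66469110e-01  2.56697299e-02  1.69260125e+00 -2.06660325e-05
  1.42002258e+00  1.61547369e-01]
```

View pics/wr8b.png

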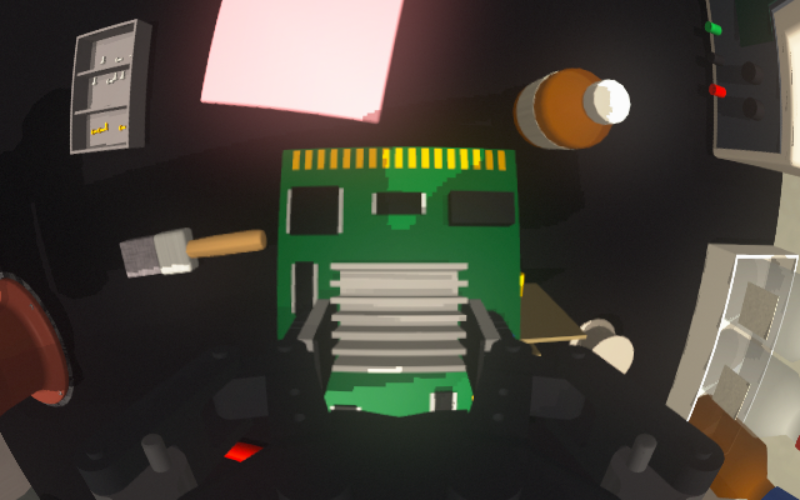

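```bash
python3 -m handwheel '{"offset":[[0.1,-0.3,0],[0.2,-0.9,0],[0.3,-1.6,0],[0.4,-2.4,0],[0.5,-3.2,0],[0.6,-4,0],[0.7,-4.8,0],[0.8,-5.5,0],[0.9,-6.1,0],[0.91,-6.63,0]],"roll":[1,2.4,3.8,5.2,6.6,8,9.4,10.8,12.2,13.6]}'
python3 -m handwheel '{"offset":[[0,0,0],[0,0,-0.3],[0,0,-0.6],[0,0,-1],[0,0,-1.4],[0,0,-1.7],[0,0,-1.8],[0,0,-1.9],[0,0,-2],[0,0,-2]],"roll":[1,1.4,1.4,1.4,1.4,1.4,1.4,1.4,1.4,1.4]}'
python3 - <<'E'
from h import *
d=snap('wrist','wr9'); cv2.imwrite('pics/wr9b.png',cv2.resize(d['img'][:,:,::-1],None,fx=1.25,fy=1.25))
d=snap('side','si9');cv2.imwrite('pics/si9c.png',cv2.resize(d['img'][160:280,270:430,::-1],None,fx=5,fy=5,interpolation=cv2.INTER_CUBIC))
d=snap('scene','sc9'); cv2.imwrite('pics/sc9c.png',cv2.resize(d['img'][150:260,230:360,::-1],None,fx=5.4,fy=5.4,interpolation=cv2.INTER_CUBIC))
o=ctrl.get_obs();print(o['contact_force'],o['wrist_torque'],o['tool_pos'],o['tool_rot'])
E
```

```text
t: 13.7
tool_pos: [0.6156, -0.0939, 0.1969]
tool_rot: [-2.367, -2.064, 0.002]
contact_force: [0.0, 1.0, -3.4]
opening: 0.049
t: 14.7
tool_pos: [0.616, -0.0926, 0.118]
tool_rot: [2.216, 2.227, 0.0]
contact_force: [-0.0, 0.6, -3.3]
opening: 0.0489
[-0.30310697 -0.14958468 -3.31000023] [ 0.01051802 -0.03511062  0.01580546] [ 0.61637499 -0.09271208  0.11874483] [2.21527402e+00 2.22614089e+00 8.60469406e-04]
```

View pics/wr9b.png

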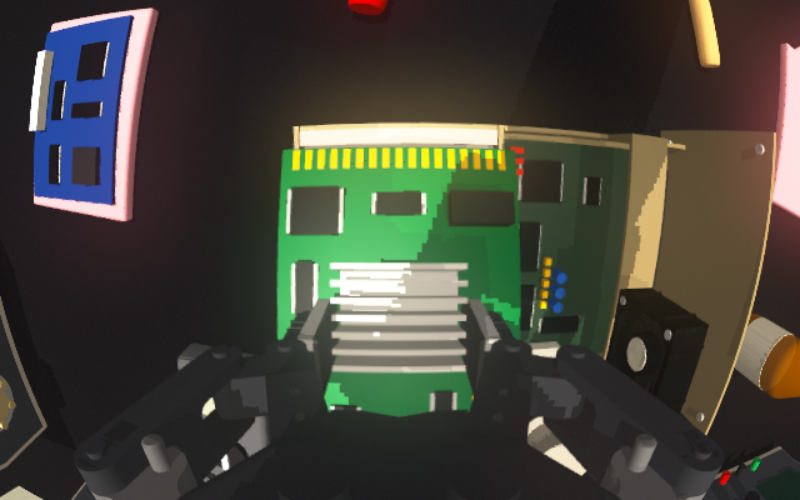

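View pics/si9c.png

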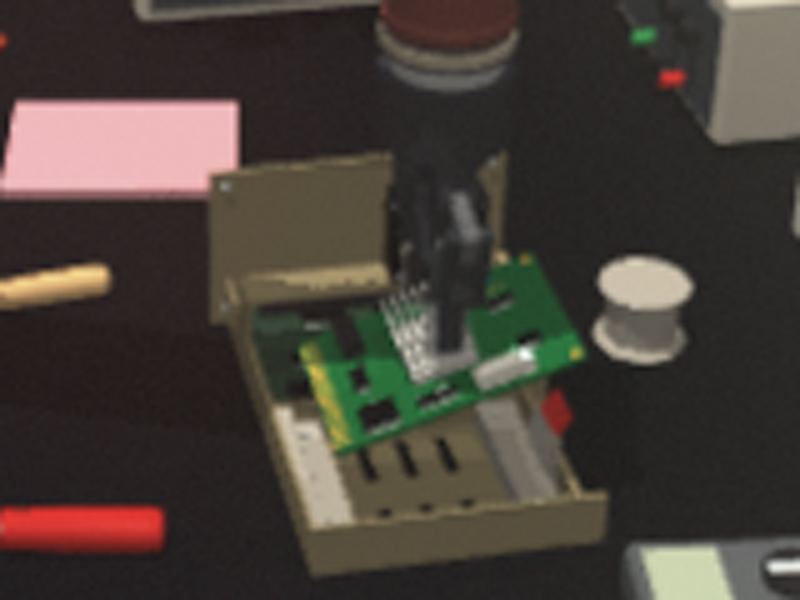

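View pics/sc9c.png

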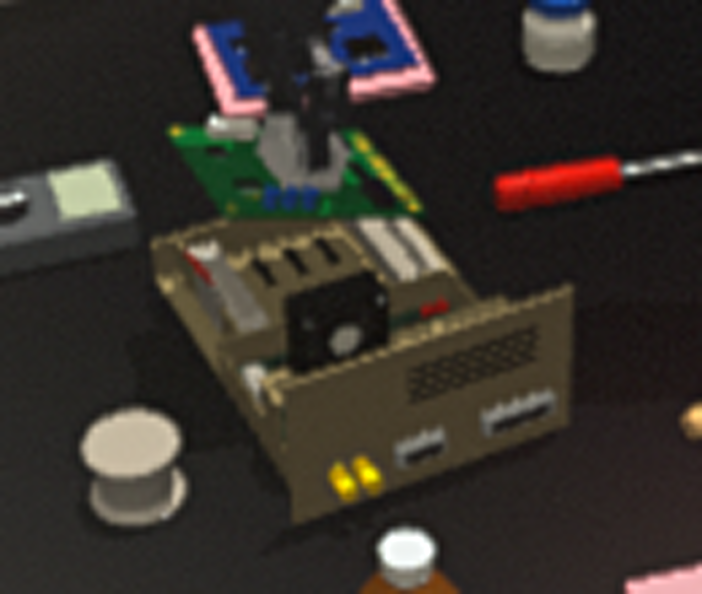

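Run:
```python
from h import *
d=ld('wr9')
W=lambda u,v,z:np.round(onz(d,u/1.25-.1,v/1.25-.1,z,True),4)
print('front wall outer top',W(297,126,.034),W(502,128,.034),'-y/+y side')
p,q=edge(d,(281,150),(518,150)); t=np.array([.6163,-.0927,.1187]); print(np.round((p+q)/2,4),np.round(((p+q)/2-t)*1000,1))
cv2.imwrite('pics/c9.png',cv2.resize(d['img'][90:150,220:430,::-1],None,fx=3.8,fy=3.8,interpolation=cv2.INTER_CUBIC))
```

```text
front wall outer top [ 0.5348 -0.1529  0.034 ] [ 0.5353 -0.0323  0.034 ] -y/+y side
[ 0.549  -0.0926  0.0839] [-67.3   0.1 -34.8]
```

View pics/c9.png

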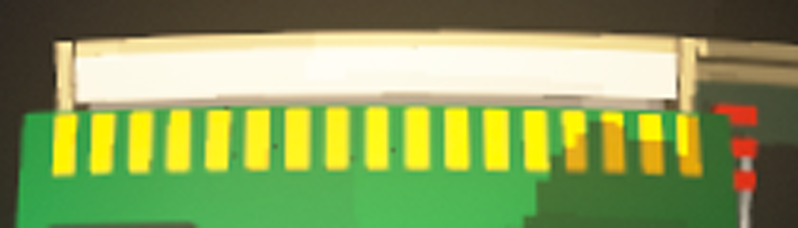

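```bash
python3 - <<'E'
from h import *
d=ld('wr9'); print(onz(d,220+400/3.8,90+103/3.8,.0315,True),onz(d,220+400/3.8,90+33/3.8,.034,True))
E
python3 -m handwheel '{"offset":[[0.04,0,-0.2],[0.04,0,-0.4],[0.04,0,-0.6],[0.04,0,-0.8],[0.04,0,-0.95],[0.04,0,-1.1],[0.04,0,-1.2],[0.04,0,-1.28],[0.04,0,-1.32],[0.04,0,-1.32]],"roll":[0,0,0,0,0,0,0,0,0,0]}'
python3 - <<'E'
from h import *
d=snap('wrist','wr10'); cv2.imwrite('pics/wr10b.png',cv2.resize(d['img'][:,:,::-1],None,fx=1.25,fy=1.25))
cv2.imwrite('pics/c10.png',cv2.resize(d['img'][90:150,220:430,::-1],None,fx=3.8,fy=3.8,interpolation=cv2.INTER_CUBIC))
d=snap('side','si10');cv2.imwrite('pics/si10c.png',cv2.resize(d['img'][180:280,290:430,::-1],None,fx=5.6,fy=5.6,interpolation=cv2.INTER_CUBIC))
o=ctrl.get_obs();print(o['contact_force'],o['wrist_torque'],o['tool_pos'],o['tool_rot'])
E
```

```text
[ 0.54817007 -0.08835311  0.0315    ] [ 0.53471746 -0.08849275  0.034     ]
t: 15.85
tool_pos: [0.6175, -0.0926, 0.0651]
tool_rot: [-2.216, -2.227, 0.0]
contact_force: [0.1, -0.3, -2.7]
opening: 0.0489
[-0.24702761  0.28728845 -3.64906733] [-0.0270118   0.05799565 -0.02524049] [ 0.61776602 -0.09263454  0.06555639] [2.21560536e+00 2.22659692e+00 3.73348622e-04]
```

View pics/c10.png

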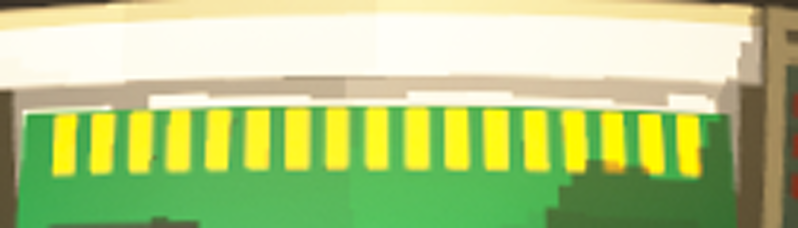

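View pics/si10c.png

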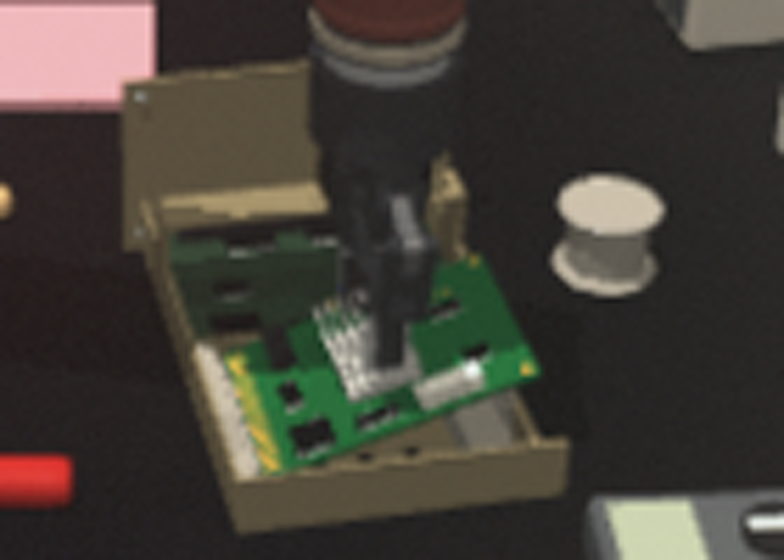

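```bash
python3 -m handwheel '{"offset":[[0,0,-0.01],[0,0,-0.02],[0,0,-0.03],[0,0,-0.04],[0,0,-0.05],[0,0,-0.06],[0,0,-0.07],[0,0,-0.08],[0,0,-0.09],[0,0,-0.1]],"roll":[0,0,0,0,0,0,0,0,0,0]}'
python3 - <<'E'
from h import *
d=snap('wrist','wr11')
cv2.imwrite('pics/c11.png',cv2.resize(d['img'][80:140,220:430,::-1],None,fx=3.8,fy=3.8,interpolation=cv2.INTER_CUBIC))
o=ctrl.get_obs();print(o['contact_force'],o['wrist_torque'],o['tool_pos'],o['tool_rot'])
E
```

```text
t: 16.95
tool_pos: [0.6177, -0.0926, 0.0614]
tool_rot: [2.216, 2.227, 0.0]
contact_force: [-0.7, 0.6, -1.3]
opening: 0.0491
[ 0.01828622  0.35494488 -1.54503404] [0.00606343 0.0741327  0.02419536] [ 0.61767618 -0.09256979  0.06138909] [2.21588508e+00 2.22682723e+00 2.45092372e-04]
```

View pics/c11.png

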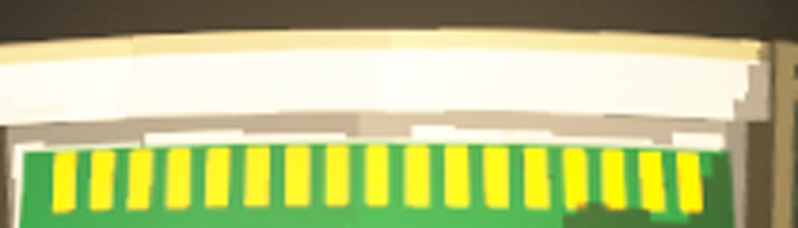

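```bash
python3 -m handwheel '{"offset":[[0,0,0.02],[-0.02,0,0.02],[-0.05,0,0.02],[-0.08,0,0.02],[-0.11,0,0.02],[-0.14,0,0.02],[-0.17,0,0.02],[-0.2,0,0.02],[-0.23,0,0.02],[-0.25,0,0.02]],"roll":[0,0,0,0,0,0,0,0,0,0]}'
python3 - <<'E'
from h import *
d=snap('wrist','wr12')
cv2.imwrite('pics/c12.png',cv2.resize(d['img'][80:140,220:430,::-1],None,fx=3.8,fy=3.8,interpolation=cv2.INTER_CUBIC))
d=snap('side','si12');cv2.imwrite('pics/si12c.png',cv2.resize(d['img'][180:280,290:430,::-1],None,fx=5.6,fy=5.6,interpolation=cv2.INTER_CUBIC))
o=ctrl.get_obs();print(o['contact_force'],o['wrist_torque'],o['tool_pos'],o['tool_rot'])
E
```

```text
t: 18.0
tool_pos: [0.6075, -0.0926, 0.0621]
tool_rot: [2.216, 2.227, 0.0]
contact_force: [-0.5, -0.1, -2.8]
opening: 0.0489
[-0.22253599 -0.16775496 -3.11287297] [-0.02874235 -0.0374522  -0.02233463] [ 0.60745363 -0.09256753  0.06203759] [-2.21600867e+00 -2.22680861e+00  4.40488118e-05]
```

View pics/c12.png

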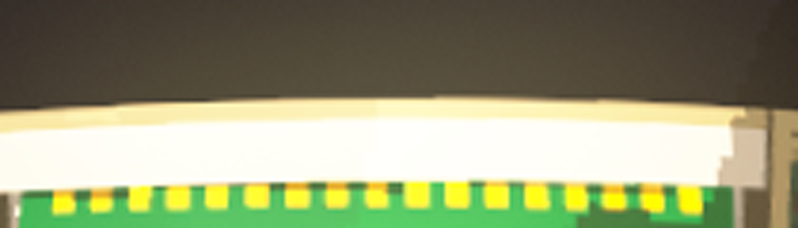

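View pics/si12c.png

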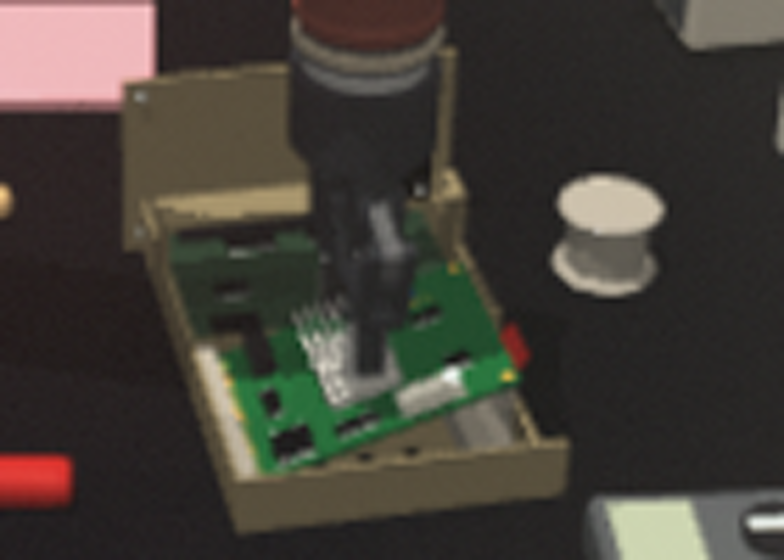

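```bash
python3 -m handwheel '{"offset":[[-0.01,0,0],[-0.02,0,0],[-0.03,0,0],[-0.04,0,0],[-0.05,0,0],[-0.06,0,0],[-0.07,0,0],[-0.08,0,0],[-0.08,0,0],[-0.08,0,0]],"roll":[0,0,0,0,0,0,0,0,0,0]}'
python3 - <<'E'
from h import *
f=[]
o=ctrl.get_obs();print(o['contact_force'],o['wrist_torque'],o['tool_pos'],o['tool_rot'])
E
```

```text
t: 19.1
tool_pos: [0.6044, -0.0926, 0.0621]
tool_rot: [2.216, 2.227, 0.0]
contact_force: [0.5, 0.2, -2.5]
opening: 0.049
[ 0.54097809  0.20988101 -2.46458018] [-0.00737044 -0.00919441 -0.01512779] [ 0.60440508 -0.09257281  0.06207793] [2.21586956e+00 2.22683283e+00 1.63010831e-04]
```

```bash
python3 -m handwheel '{"offset":[[-0.01,0,0],[-0.02,0,0],[-0.03,0,0],[-0.04,0,0],[-0.04,0,0],[-0.04,0,0],[-0.04,0,0],[-0.04,0,0],[-0.04,0,0],[-0.04,0,0]],"roll":[0,0,0,0,0,0,0,0,0,0]}'
python3 - <<'E'
from h import *
o=ctrl.get_obs();print(o['contact_force'],o['wrist_torque'],o['tool_pos'],o['tool_rot'])
E
```

```text
t: 20.1
tool_pos: [0.6037, -0.0926, 0.0627]
tool_rot: [2.215, 2.226, 0.002]
contact_force: [5.8, 0.8, -2.4]
opening: 0.049
[ 5.75005121  0.8128414  -2.36834021] [ 0.18333481 -1.09439799  0.13974036] [ 0.60370433 -0.09258233  0.06267392] [2.21465698 2.22572401 0.00249099]
```

```bash
python3 -m handwheel '{"offset":[[0.04,0,-0.02],[0.06,0,-0.04],[0.08,0,-0.06],[0.09,0,-0.08],[0.11,0,-0.11],[0.12,0,-0.13],[0.13,0,-0.15],[0.15,0,-0.18],[0.16,0,-0.2],[0.17,0,-0.21]],"roll":[0,0,0,0,0,0,0,0,0,0]}' 45 20
python3 - <<'E'
from h import *
d=snap('wrist','wr13')
cv2.imwrite('pics/wr13b.png',cv2.resize(d['img'][:,:,::-1],None,fx=1.25,fy=1.25))
o=ctrl.get_obs();print(o['contact_force'],o['wrist_torque'],o['tool_pos'],o['tool_rot'])
E
```

```text
t: 21.1
tool_pos: [0.6102, -0.0927, 0.054]
tool_rot: [2.215, 2.226, 0.001]
contact_force: [2.3, 0.3, 5.0]
opening: 0.0489
[ 2.57896916 -0.19650301  5.25076398] [ 0.0394246   0.06209885 -0.03507116] [ 0.61018752 -0.09273565  0.05404146] [2.21511964e+00 2.22609416e+00 1.00683817e-03]
```

View pics/wr13b.png

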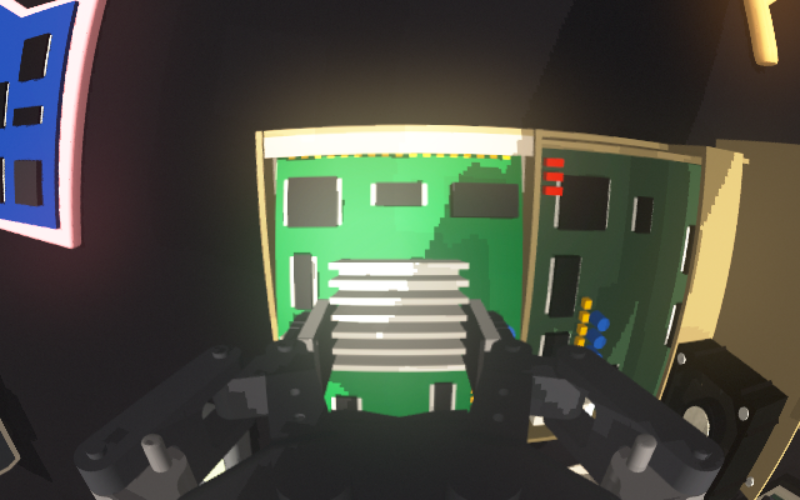

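```bash
python3 -m handwheel '{"offset":[[0.02,0,-0.02],[0.03,0,-0.04],[0.04,0,-0.06],[0.05,0,-0.08],[0.06,0,-0.1],[0.07,0,-0.12],[0.08,0,-0.13],[0.09,0,-0.14],[0.09,0,-0.15],[0.1,0,-0.16]],"roll":[0,0,0,0,0,0,0,0,0,0]}' 45 20
python3 - <<'E'
from h import *
d=snap('wrist','wr14')
cv2.imwrite('pics/wr14b.png',cv2.resize(d['img'][:,:,::-1],None,fx=1.25,fy=1.25))
d=snap('side','si14');cv2.imwrite('pics/si14c.png',cv2.resize(d['img'][180:280,290:430,::-1],None,fx=5.6,fy=5.6,interpolation=cv2.INTER_CUBIC))
o=ctrl.get_obs();print(o['contact_force'],o['wrist_torque'],o['tool_pos'],o['tool_rot'])
E
```

```text
t: 22.15
tool_pos: [0.6142, -0.0927, 0.0476]
tool_rot: [2.215, 2.226, 0.001]
contact_force: [4.2, -0.0, 5.1]
opening: 0.0493
[4.24808605 0.92880044 4.90765579] [ 0.06680173 -0.17009457 -0.03953445] [ 0.6142178  -0.09268174  0.04764408] [2.21520845e+00 2.22590902e+00 1.36455574e-03]
```

View pics/wr14b.png

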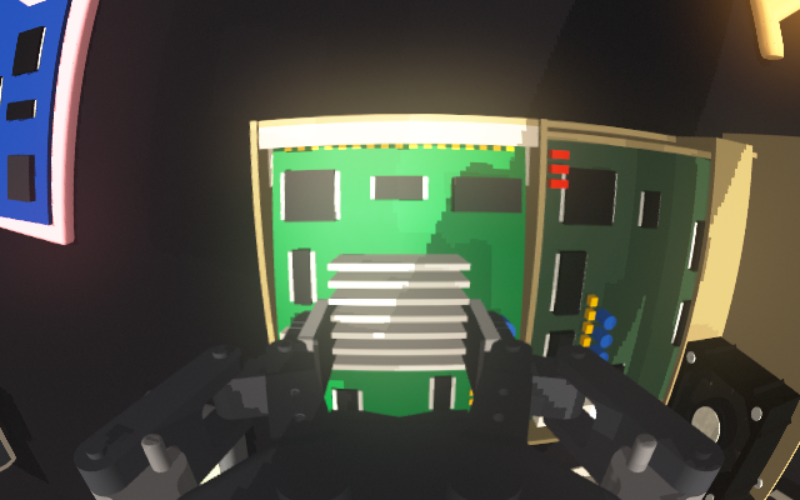

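View pics/si14c.png

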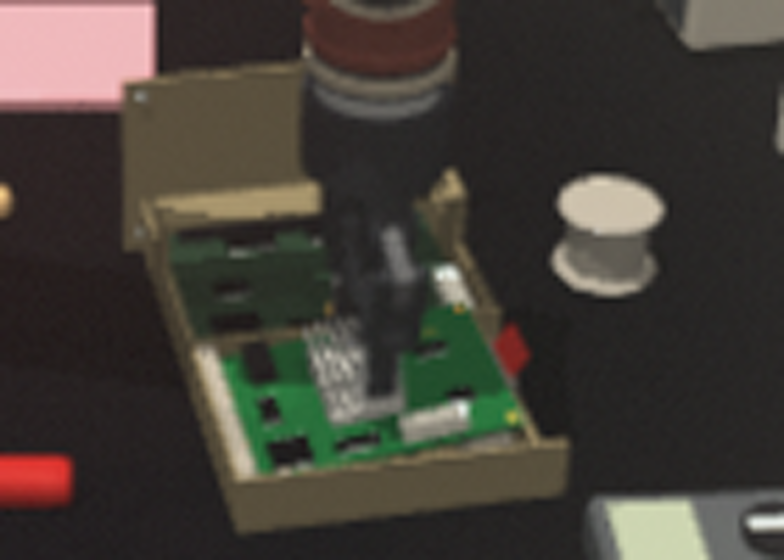

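```bash
python3 -m handwheel '{"offset":[[0.02,0,-0.01],[0.03,0,-0.02],[0.04,0,-0.03],[0.05,0,-0.03],[0.05,0,-0.04],[0.05,0,-0.04],[0.05,0,-0.04],[0.05,0,-0.04],[0.05,0,-0.04],[0.05,0,-0.04]],"roll":[0,0,0,0,0,0,0,0,0,0]}' 45 20
python3 - <<'E'
from h import *
d=snap('scene','sc15'); cv2.imwrite('pics/sc15c.png',cv2.resize(d['img'][180:230,250:320,::-1],None,fx=10,fy=10,interpolation=cv2.INTER_CUBIC))
o=ctrl.get_obs();print(o['contact_force'],o['wrist_torque'],o['tool_pos'],o['tool_rot'])
E
```

```text
t: 23.25
tool_pos: [0.6154, -0.0926, 0.0455]
tool_rot: [-2.216, -2.227, 0.0]
contact_force: [2.3, 0.0, 2.8]
opening: 0.0486
[ 2.57193896 -0.98453862  3.13211296] [-0.14530922 -0.05078757 -0.03416535] [ 0.61543598 -0.09261115  0.04553226] [-2.21584372e+00 -2.22686499e+00  3.29583117e-04]
```

View pics/sc15c.png

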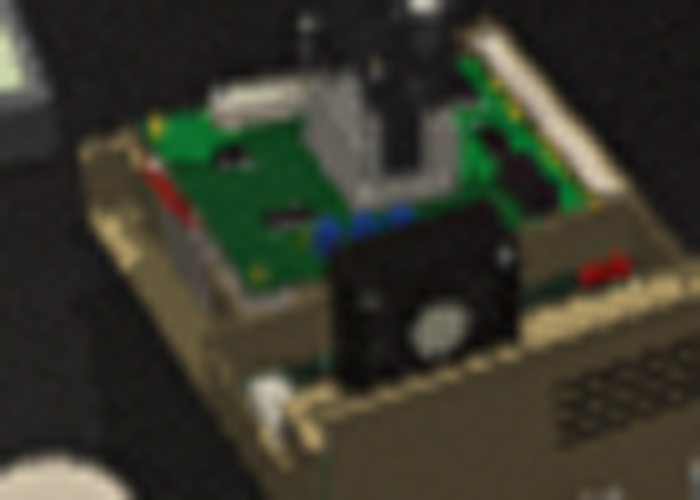

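```bash
python3 -m handwheel '{"offset":[[0,0,-0.005],[0,0,-0.01],[0.01,0,-0.015],[0.01,0,-0.02],[0.01,0,-0.025],[0.02,0,-0.03],[0.02,0,-0.035],[0.02,0,-0.04],[0.02,0,-0.04],[0.02,0,-0.04]],"roll":[0,0,0,0,0,0,0,0,0,0]}' 45 20
python3 - <<'E'
from h import *
d=snap('wrist','wr16')
cv2.imwrite('pics/wr16b.png',cv2.resize(d['img'][:,:,::-1],None,fx=1.25,fy=1.25))
d=snap('side','si16');cv2.imwrite('pics/si16c.png',cv2.resize(d['img'][210:270,310:410,::-1],None,fx=8,fy=8,interpolation=cv2.INTER_CUBIC))
o=ctrl.get_obs();print(o['contact_force'],o['wrist_torque'],o['tool_pos'],o['tool_rot'])
E
```

```text
t: 24.3
tool_pos: [0.6162, -0.0926, 0.0442]
tool_rot: [-2.215, -2.227, 0.001]
contact_force: [0.1, -0.9, 5.6]
opening: 0.0494
[ 0.95501526 -1.31119243  4.91581795] [-0.15037455  0.25267977 -0.00782715] [ 0.61614162 -0.09261325  0.04418669] [-2.21541870e+00 -2.22677828e+00  8.28265010e-04]
```

View pics/si16c.png

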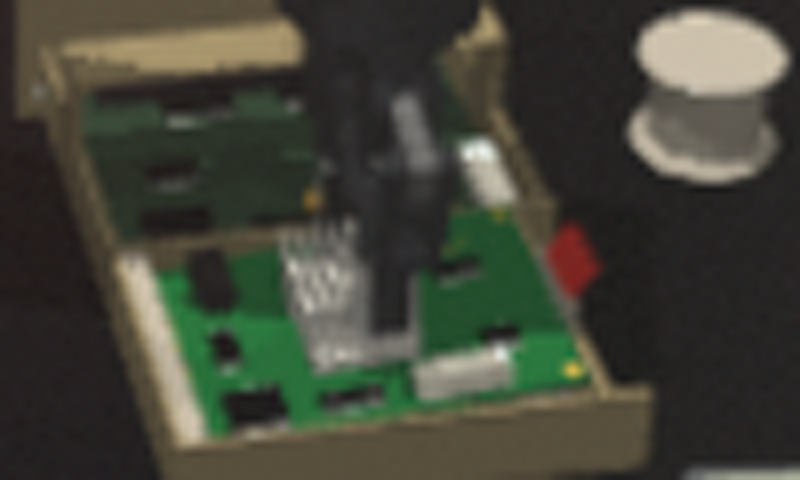

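```bash
python3 -m handwheel '{"offset":[[0,0,0],[0,0,0],[0,0,0],[0,0,0],[0,0,0],[0,0,0],[0,0,0],[0,0,0],[0,0,0],[0,0,0]],"roll":[0,0,0,0,0,0,0,0,0,0]}' 64 20
python3 - <<'E'
from h import *
d=snap('wrist','wr17')
cv2.imwrite('pics/wr17b.png',cv2.resize(d['img'][:,:,::-1],None,fx=1.25,fy=1.25))
o=ctrl.get_obs();print(o['contact_force'],o['wrist_torque'],o['tool_pos'],o['opening'])
E
```

```text
t: 25.4
tool_pos: [0.6164, -0.0926, 0.0441]
tool_rot: [2.216, 2.227, -0.0]
contact_force: [-0.2, -1.0, -0.3]
opening: 0.0641
[-0.0341916   0.21286902 -0.31463644] [ 0.00689964 -0.01334636  0.00150185] [ 0.61634562 -0.0925827   0.04404808] 0.06415659140835771
```

View pics/wr17b.png

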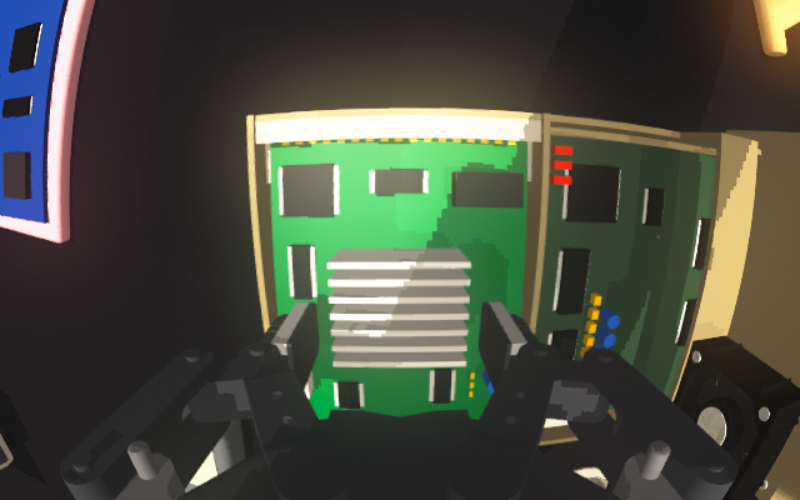

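```bash
python3 -m handwheel '{"offset":[[0,0,0.1],[0,0,0.3],[0,0,0.7],[0,0,1.1],[0,0,1.5],[0,0,1.9],[0,0,2.3],[0,0,2.6],[0,0,2.6],[0,0,2.6]],"roll":[0,0,0,0,0,0,0,0,0,0]}' 64
python3 -m handwheel '{"offset":[[0.2,0,0],[0.4,0,0],[0.6,0,0],[0.8,0,0],[1,0,0],[1.2,0,0],[1.3,0,0],[1.385,0,0],[1.385,0,0],[1.385,0,0]],"roll":[0,0,0,0,0,0,0,0,0,0]}' 0 40
python3 - <<'E'
from h import *
d=snap('wrist','wr18')
cv2.imwrite('pics/wr18b.png',cv2.resize(d['img'][:,:,::-1],None,fx=1.25,fy=1.25))
d=snap('side','si18');cv2.imwrite('pics/si18c.png',cv2.resize(d['img'][200:275,300:410,::-1],None,fx=7,fy=7,interpolation=cv2.INTER_CUBIC))
o=ctrl.get_obs();print(o['contact_force'],o['wrist_torque'],o['tool_pos'],o['opening'])
E
```

```text
t: 26.45
tool_pos: [0.6163, -0.0926, 0.1481]
tool_rot: [2.216, 2.227, -0.0]
contact_force: [0.2, -1.0, 0.2]
opening: 0.0637
t: 27.45
tool_pos: [0.6716, -0.0926, 0.148]
tool_rot: [-2.216, -2.227, 0.0]
contact_force: [-0.9, 0.5, -0.1]
opening: 0.0003
[-0.939734   -0.25287994 -0.70250309] [-0.02083151 -0.03795602 -0.00350707] [ 0.67154882 -0.09258438  0.14806935] 1.8031354369843485e-05
```

View pics/wr18b.png

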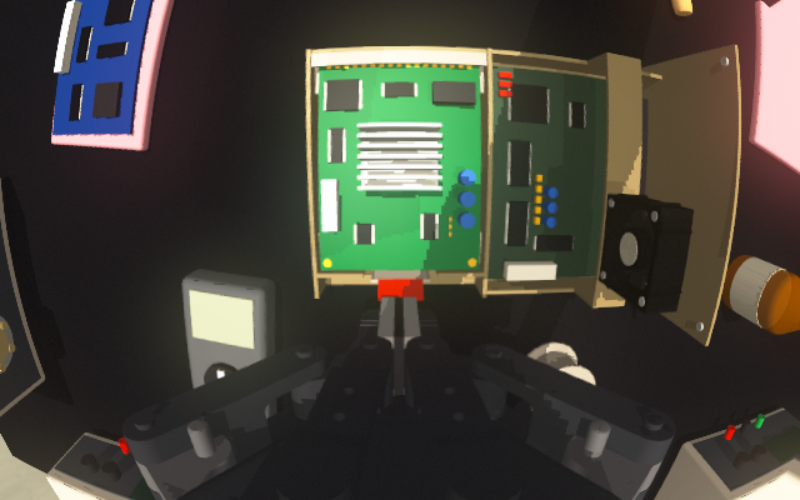

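View pics/si18c.png

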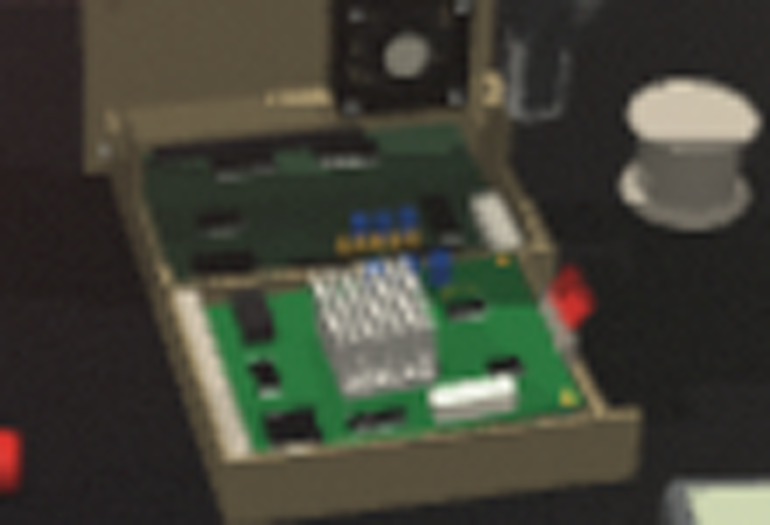

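```bash
python3 -m handwheel '{"offset":[[0,0,-0.3],[0,0,-0.7],[0,0,-1.1],[0,0,-1.5],[0,0,-1.9],[0,0,-2.2],[0,0,-2.4],[0,0,-2.5],[0,0,-2.6],[0,0,-2.65]],"roll":[0,0,0,0,0,0,0,0,0,0]}' 0 40
python3 -m handwheel '{"offset":[[0,0,-0.02],[0,0,-0.04],[0,0,-0.06],[0,0,-0.08],[0,0,-0.1],[0,0,-0.12],[0,0,-0.14],[0,0,-0.16],[0,0,-0.18],[0,0,-0.2]],"roll":[0,0,0,0,0,0,0,0,0,0]}'
```

```text
t: 28.55
tool_pos: [0.6722, -0.0927, 0.0423]
tool_rot: [2.215, 2.226, 0.001]
contact_force: [-0.1, 1.2, 0.4]
opening: -0.0
t: 29.55
tool_pos: [0.6719, -0.0926, 0.0343]
tool_rot: [2.216, 2.227, 0.0]
contact_force: [-0.4, 0.1, 2.2]
opening: -0.0001
```

```bash
python3 -m handwheel '{"offset":[[0,0,-0.01],[0,0,-0.02],[0,0,-0.03],[0,0,-0.045],[0,0,-0.06],[0,0,-0.075],[0,0,-0.09],[0,0,-0.1],[0,0,-0.11],[0,0,-0.12]],"roll":[0,0,0,0,0,0,0,0,0,0]}'
python3 - <<'E'
from h import *
o=ctrl.get_obs();print(o['contact_force'],o['tool_pos'])
E
```

```text
t: 30.55
tool_pos: [0.6715, -0.0926, 0.0289]
tool_rot: [-2.216, -2.226, 0.001]
contact_force: [0.3, 0.1, 0.1]
opening: 0.0005
[0.34379401 0.14106346 0.07119054] [ 0.67149282 -0.09257413  0.02888642]
```

```bash
python3 -m handwheel '{"offset":[[0,0,-0.01],[0,0,-0.02],[0,0,-0.03],[0,0,-0.045],[0,0,-0.06],[0,0,-0.075],[0,0,-0.09],[0,0,-0.1],[0,0,-0.11],[0,0,-0.12]],"roll":[0,0,0,0,0,0,0,0,0,0]}'
python3 - <<'E'
from h import *
d=snap('side','si19');cv2.imwrite('pics/si19c.png',cv2.resize(d['img'][200:275,300:410,::-1],None,fx=7,fy=7,interpolation=cv2.INTER_CUBIC))
d=snap('scene','sc19'); cv2.imwrite('pics/sc19c.png',cv2.resize(d['img'][180:230,250:320,::-1],None,fx=10,fy=10,interpolation=cv2.INTER_CUBIC))
o=ctrl.get_obs();print(o['contact_force'],o['tool_pos'])
E
```

```text
t: 31.55
tool_pos: [0.6717, -0.0926, 0.0244]
tool_rot: [-2.216, -2.227, 0.0]
contact_force: [0.3, 0.6, -0.5]
opening: 0.0004
[-0.38285784  0.89722415 -0.19822335] [ 0.67170302 -0.09254622  0.02434806]
```

View pics/si19c.png

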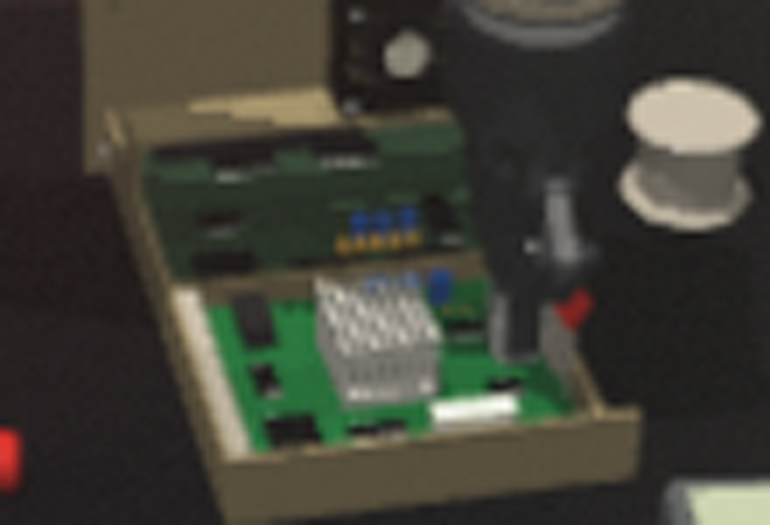

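View pics/sc19c.png

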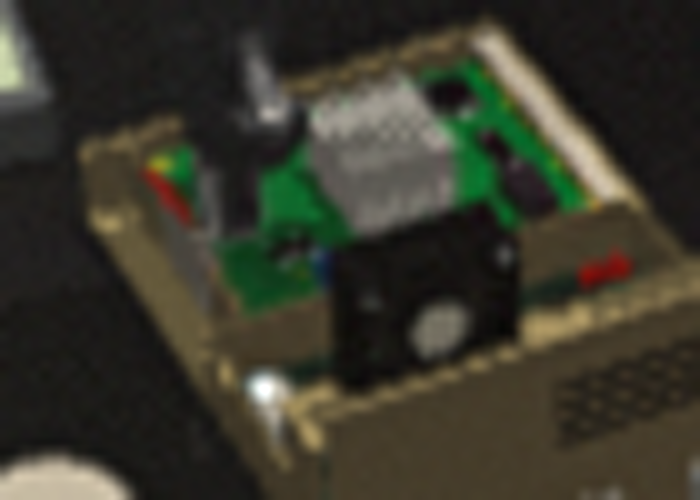

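The board appears to have gone past the nose. A light final press will confirm it's seated.

```bash
python3 -m handwheel '{"offset":[[0,0,-0.01],[0,0,-0.02],[0,0,-0.03],[0,0,-0.04],[0,0,-0.05],[0,0,-0.06],[0,0,-0.07],[0,0,-0.07],[0,0,-0.07],[0,0,-0.07]],"roll":[0,0,0,0,0,0,0,0,0,0]}'
python3 - <<'E'
from h import *
o=ctrl.get_obs();print(o['contact_force'],o['tool_pos'])
E
```

```text
t: 32.65
tool_pos: [0.6719, -0.0926, 0.024]
tool_rot: [-2.215, -2.227, 0.001]
contact_force: [-5.8, 1.9, 12.2]
opening: -0.0
[-5.83560195  1.8583474  12.18779579] [ 0.67188281 -0.09261822  0.02403367]
```

```bash
python3 -m handwheel '{"offset":[[0,0,0.05],[0,0,0.2],[0,0,0.5],[0,0,0.9],[0,0,1.3],[0,0,1.8],[0,0,2.3],[0,0,2.8],[0,0,3.2],[0,0,3.5]],"roll":[0,0,0,0,0,0,0,0,0,0]}'
python3 - <<'E'
from h import *
d=snap('wrist','wr20')
cv2.imwrite('pics/wr20b.png',cv2.resize(d['img'][:,:,::-1],None,fx=1.25,fy=1.25))
cv2.imwrite('pics/wr20c.png',cv2.resize(d['img'][20:250,230:410,::-1],None,fx=2.6,fy=2.6,interpolation=cv2.INTER_CUBIC))
d=snap('side','si20');cv2.imwrite('pics/si20c.png',cv2.resize(d['img'][200:275,300:410,::-1],None,fx=7,fy=7,interpolation=cv2.INTER_CUBIC))
d=snap('scene','sc20'); cv2.imwrite('pics/sc20c.png',cv2.resize(d['img'][180:230,250:320,::-1],None,fx=10,fy=10,interpolation=cv2.INTER_CUBIC))
o=ctrl.get_obs();print(o['contact_force'],o['tool_pos'])
E
```

```text
t: 33.65
tool_pos: [0.6725, -0.0928, 0.1645]
tool_rot: [2.214, 2.225, 0.002]
contact_force: [-0.0, -0.1, -0.2]
opening: -0.0001
[-0.47811399  0.08672485 -0.49842753] [ 0.67228574 -0.09271572  0.16290695]
```

View pics/wr20c.png

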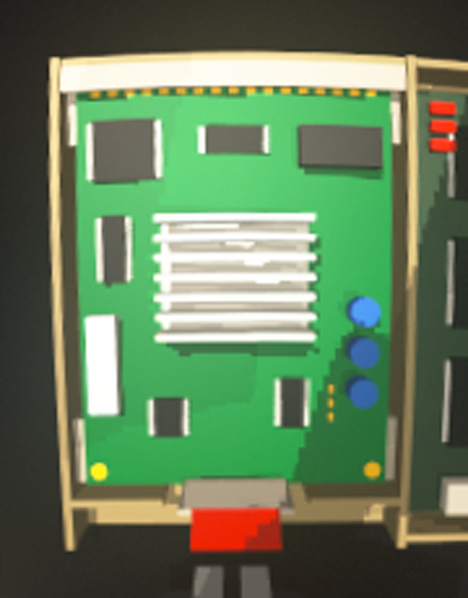

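View pics/si20c.png

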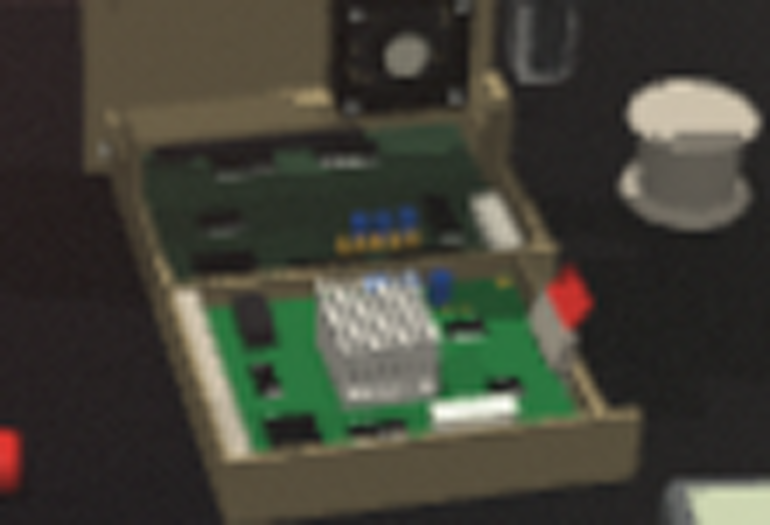

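View pics/sc20c.png

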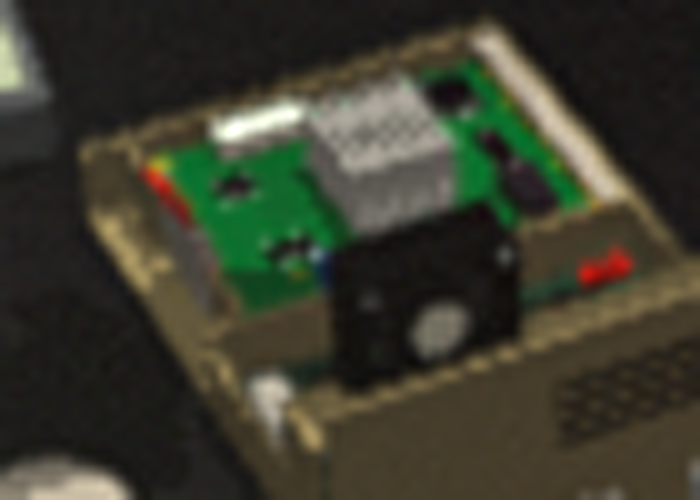

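View pics/sc20.png

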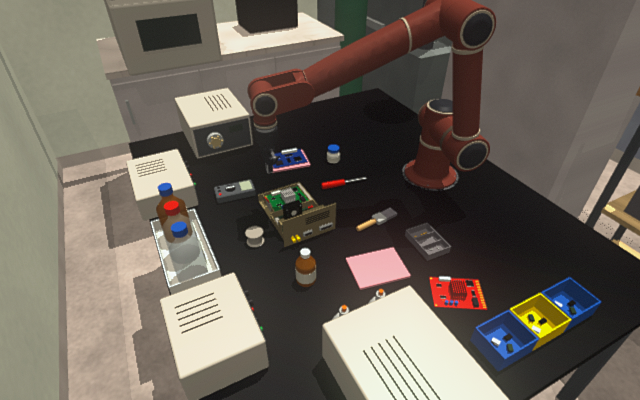

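Run:
```python
from h import *
d=ld('wr20')
W=lambda x,y,z:np.round(onz(d,230+x/2.6,20+y/2.6,z,True),4)
print('tab end',W(192,550,.057),W(282,550,.057),'nose',W(185,479,.0285),W(288,479,.0285),'rear corners',W(77,481,.024),W(390,485,.024))
o=ctrl.finish_job(); print(o)
```

```text
tab end [ 0.701  -0.1057  0.057 ] [ 0.7009 -0.0759  0.057 ] nose [ 0.6846 -0.1094  0.0285] [ 0.6844 -0.0724  0.0285] rear corners [ 0.6868 -0.1497  0.024 ] [ 0.6877 -0.0341  0.024 ]
the job is handed in; nothing more can be done
None
```

The green board is seated flat in the chassis bay with the catch closed over its rear edge. I handed the job in at about 34 s.

**What I did:**
- The moves cannot tilt the tool, so I gripped the heat sink by its short ends. I then tilted the board about 18° in the jaws by resting its rear on top of the chassis front plate, with forces under about 12 N.
- I hooked the gold edge under the lip and touched the front wall once with about 6 N. I lowered the rear onto the nose, let go, and pressed near the rear edge with closed fingers.

**Last checks, all agreeing unless noted:**
- **Flat:** the fingers met firm resistance at 24.0 mm, which is the 20 mm ledge plus the 4 mm board.
- **Catch:** the nose tip is at chassis x ≈ 71 mm, the rest position, overlapping the board edge by about 3 mm. The thumb tab is back where it was before (0.701 m).
- **Lip:** the gold edge is under it.
- **Bench:** in the last scene picture everything else looks unmoved, and the robot is clear of everything.
- **Not confirmed by force:** I saw no force peak at the snap, because forces were only read between short moves. The snap is judged from the final positions and pictures. The last seating press reached about 12 N, slightly over the 3 to 10 N given.

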